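# Wedge up the tray on its stand

## Robot

A 6-joint arm with a two-finger parallel gripper is mounted at the origin on the work surface. World frame = base frame: x ahead of the robot, y to its left, z up, the work surface at z = 0. Lengths are in m, angles in rad, forces in N, time in s.
With the tool pointing down it reaches from about 0.3 to 0.85 m from the base axis. Payload 5.4 kg.
Tool frame: the origin (TCP) lies at the very end of the fingers, on their centre line; the grasp point (between the pads) lies 19 mm behind it (bot.grip_depth is the distance from the TCP to the grasp point, in m); z points along the fingers, y is the direction in which the jaws open and shut (so a half turn about z gives the same grasp; the last joint's range is limited). The gripper opens to 85 mm and grips with 20 to 120 N. Pads are 22 mm wide; open, the fingers measure 114 mm over their backs; the gripper's body (76 mm by 85 mm) begins 54 mm behind the grasp point. The pads swing forward as they close: fully open they stand 13 mm farther back than shut.
Start: joints at [1.044, 0.158, 1.597, -0, 1.386, -0.21], TCP at [0.179, 0.546, 0.231] pointing down, gripper open.
Joint ranges: [-2.91, 2.91], [-0.94, 2.29], [0.18, 2.7], [-1.29, 4.43], [0.17, 2.64], [-3, 3]. Speed limits (rad/s): [2.57, 2.57, 3.14, 3.14, 3.14, 3.14].

## Interface

Orientations are given as a unit quaternion [x, y, z, w].
In Python, from station import bot gives the robot as it stands.
- The arm moves only by the tool play_rows, never from a script. Its argument "series" is a list of rows, each an object with "offset": the shift along the tool's x, y, z in cm, a list of three; "yaw": the turn about the tool's z in rad. In form: [{"offset": [x, y, z], "yaw": yaw}, ...]. A call has 1 to 5 rows; each row shifts and turns the pose as measured when the row begins, along the tool's axes as they then stand; what a row does not reach is not made up. A row lasts 1/8 s, in which the tool goes at most 62.5 mm and 10.7 degrees, less where a joint would pass 70% of its speed; a pose out of reach is approached as far as the arm can. A call with a gripper value outside its range is refused whole. "hand" is the gripper's target within -1 to 1 (fully open at 1, half-way at 0, shut at -1), set as the call begins (left out, the last holds). The fingers move at their own pace and stop on an object; the grip force is fixed at half the most. Time passes only in rows, so rows that do not move let the fingers close. It gives the time, the measured TCP pose, the force and the opening at its end, in the units of the state.
- bot.get_state(): the state, without advancing time (a new reading comes with each control period).
- bot.camera(name): name is "side" or "top" or "wrist"; returns a dict with "image" (420x560x3 uint8, blue, green, red), "range_z" (420x560 float32, m along the optical axis (not along the pixel's ray), 0 where there is no reading), "camera_matrix" (3x3 intrinsics, pixels), "k1" (the pictures are not rectified: a ray, as slopes to the right and down, at radius r is drawn at 1 + k1 r^2 times it, then the intrinsics apply), "pose" (4x4, takes a point from camera to world coordinates); the wrist camera has in their place "tool_from_camera" (4x4, takes a point from camera to tool coordinates, whose origin is the TCP and whose axes are the flange's). Camera axes: x right, y down, z forward; pixel columns grow to the right and rows downward; lengths in m; the calibration is good to about 2 mm. A picture is of the moment at which its call begins: read the wrist's pose just before it.
- bot.hand_in(): hands the job in, once; it reports no verdict.
The state is a dict: "t": time; "qpos": joint angles; "joint_vel": joint speeds; "effort": joint torques, N m; "tool_pos": TCP position; "orientation": TCP orientation; "wrist_force": force on the tool from outside, world axes, zero at the start; "moment": the same for the moment, N m; "opening": opening from 0.0 (shut) to 1.0 (fully open).
Only numpy, scipy, OpenCV 4.12 (cv2) and the standard library are available. Lean on these libraries where they do the work, as an engineer would, in place of code of your own. Each camera call takes 0.05 s, during which the arm holds its last target.

## Task

Pick up the wooden wedge (not the plain block), lay it flat on the base of the tray stand and slide its thin end in under the middle of the steel bar at the tray board's free end until the bar just lifts off its two rubber rests, leaving a gap of about 5 mm and at no time much more than 10 mm. Touch the board and stand only with the wedge, leave the other things on the table where they are, and finish while still holding the wedge in place under the bar: do not let go.

Things in the scene. Friction and masses are not known exactly. Their poses are not given: they have to be found in the camera images.
- stand: Fixed tray stand: grey base plate 160 mm wide (y), 8 mm thick, from x = -150 to +215 mm. Origin on the table, right below the middle of the free-end bar; x points along the stand from the bar to the board's hinge (roughly to the robot's left). Empty apron for the wedge: x -150 to -10 mm. Two rubber rests 14 x 14 x 10 mm high on the plate at x = 0, y = +-58 mm (102 mm free between). Position and yaw vary.
- board (a joint): Tilt of the aluminium board (205 x 132 mm, with a cream tray 150 x 125 x 30 mm, set 40 mm back from the bar), hinged at the stand's x = 200 mm, z = 23 mm. 0: free-end bar on the rubber rests; grows as the bar rises, 0.005 rad per mm of gap (0.025 rad = 5 mm). Falls by its own weight; lifting it takes about 3 to 6 N at the bar.
- bar (a point): Lowest point of the middle of the bar at the board's free end (a steel round bar 10 mm in diameter, 140 mm long across the stand); it moves with the board. At rest 10 mm above the top of the base plate, 18 mm above the table. The top of the tray is 58 mm above the table at rest.
- wedge: Loose wooden wedge, 122 mm long, 30 mm wide (y), about 80 g, flat on the table left or right of the stand. Origin: underside, below the centre of its grip block (32 long x 30 wide x 45 mm high). A ramp runs from the block along +x to the thin end at x = 106 mm, its thickness falling evenly from 25.5 to 3 mm (1 in 4); it is 10 mm thick 28 mm from the thin end.
- wedge_tip (a point): Middle of the wedge's thin end, on its underside (106 mm along +x from the wedge's origin).
- block: Bystander: plain wooden block with the same grip block as the wedge, but its 90 mm long nose is 25.5 mm thick all along (no slope). Origin and axes as for the wedge. It lies left or right of the stand, across from the wedge.
- weight: Bystander: brass knobbed weight, 44 mm in diameter, 56 mm high, upright on the table between robot and stand. Origin: centre of underside.
- pen_cup: Bystander: white cup with pens, 72 mm in diameter, 145 mm high with the pens. Origin: centre of underside.
- meter: Bystander: dark blue hand meter lying on its back, 150 x 95 x 50 mm. Origin: centre of underside.
- battery_box: Bystander: small black battery holder, 75 x 36 x 20 mm. Origin: centre of underside.
- adapter: Bystander: black plug adapter, 45 x 40 x 30 mm with two 18 mm brass pins. Origin: centre of underside.
There are look-alikes about, which are no part of the job. Leave any red or turquoise look-alike of the wedge alone.

How it is judged:
By the outcome, as a careful person would: the job done as asked, in the order asked, and still so for the second after the job is handed in, while the arm keeps its last pose, push and grip.
It also fails if it takes over 45 s, if anything falls off the work surface, if the arm or the gripper's body presses on something with over 40 N, if the wrist force passes 120 N, or if a joint passes its speed limit or range.

## Working session

There is one attempt and no reset: what is moved stays moved. The work goes in short steps, Python scripts to look and compute and a tool call to move; the robot and the scene stay as the last step left them, time stands still between calls to the robot, and variables do not carry over. Pictures are saved under pics/ and viewed, and the job is handed in when it is done.

Besides the shell and the picture viewer there is one more tool, called after ">>>" as name(argument=value, ...), one argument or row to a line, values as JSON. play_rows: Moves the arm, as the interface text tells. Its arguments: {"type":"object","properties":{"series":{"type":"array","items":{"type":"object","properties":{"offset":{"type":"array","items":{"type":"number"}},"yaw":{"type":"number"}}}},"hand":{"type":"number"}},"required":["series"]}

```bash
mkdir -p pics; ls; cat > h.py <<'E'
import numpy as np, cv2
from station import bot
def snap(name,fn):
    s=bot.get_state(); c=bot.camera(name); cv2.imwrite('pics/'+fn+'.png',c['image'])
    from scipy.spatial.transform import Rotation as R
    if 'pose' in c: P=np.array(c['pose'])
    else:
        T=np.eye(4);T[:3,:3]=R.from_quat(s['orientation']).as_matrix();T[:3,3]=s['tool_pos'];P=T@np.array(c['tool_from_camera'])
    np.savez('pics/'+fn+'.npz',img=c['image'],z=c['range_z'],K=c['camera_matrix'],k1=c['k1'],P=P)
    return s
def cloud(fn):
    d=np.load('pics/'+fn+'.npz');K=d['K'];k1=float(d['k1']);z=d['z']
    h,w=z.shape;u,v=np.meshgrid(np.arange(w),np.arange(h))
    D=np.array([k1,0,0,0,0])
    n=cv2.undistortPoints(np.stack([u,v],-1).reshape(-1,1,2).astype(np.float64),K,D).reshape(h,w,2)
    X=np.stack([n[...,0]*z,n[...,1]*z,z],-1)
    W=X@d['P'][:3,:3].T+d['P'][:3,3]
    W[z<=0]=np.nan
    return d['img'],W
E
python3 - <<'E'
from h import *
s=snap('top','top0');snap('side','side0');snap('wrist','wrist0')
print(s)
for f in('top0','side0'):
    i,W=cloud(f);print(np.load('pics/'+f+'.npz')['P'],np.nanmedian(W[...,2]))
E
```

```text
pics
{'t': 0.0, 'qpos': array([ 1.04392031e+00,  1.59070812e-01,  1.59824766e+00, -4.81533335e-05,
        1.38624650e+00, -2.10081502e-01]), 'joint_vel': array([-0.00012083, -0.00069709,  0.00036377,  0.00047814,  0.00063129,
        0.00175159]), 'effort': array([-3.89650006e-05, -3.95997190e+01, -3.31432736e+01, -1.35088694e-04,
        8.34104227e-03,  4.60770877e-05]), 'tool_pos': array([0.17882833, 0.54582773, 0.23029698]), 'orientation': array([ 1.57731269e-01,  9.87481581e-01, -9.28489191e-04, -3.33136651e-04]), 'wrist_force': array([-0.55592393, -0.47898277, -0.55386991]), 'moment': array([ 0.00308752,  0.03884184, -0.00418727]), 'opening': 1.0018653943311984}
[[ 0.02899952 -0.99028604  0.13598748  0.46828573]
 [-0.99954968 -0.02767956  0.01158775 -0.09092406]
 [-0.00771111 -0.13626228 -0.99064279  1.14755219]
 [ 0.          0.          0.          1.        ]] -0.0008604041337215707
[[-0.97752889 -0.16719187  0.12839058  0.43104616]
 [-0.21071482  0.75752107 -0.61786819  0.66919706]
 [ 0.00604397 -0.6310378  -0.77572854  1.01150892]
 [ 0.          0.          0.          1.        ]] -0.0013653826691570892
```

View pics/top0.png

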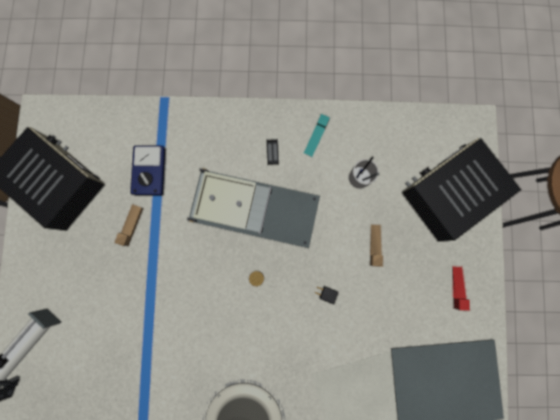

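View pics/side0.png

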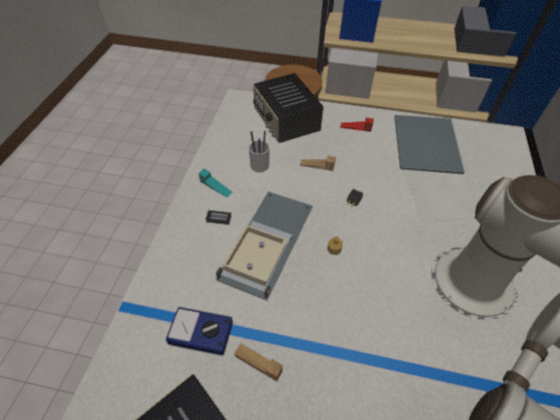

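View pics/wrist0.png

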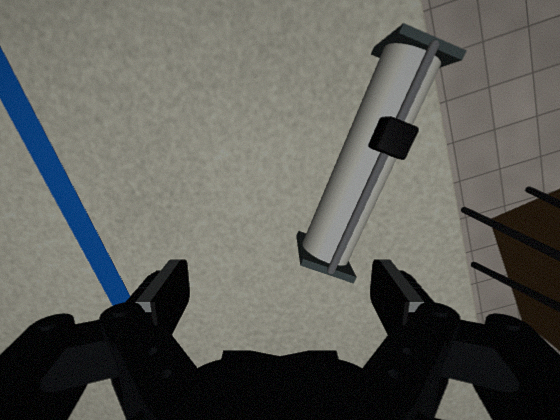

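The top view shows the stand at about (253,207), with its apron to the right. Wooden pieces lie at (129,225) and (376,245). In the side view the right-hand one, (318,163), looks tapered. I'll check its heights from the depth.

```bash
python3 - <<'E'
from h import *
for f in('top0','side0'):
    img,W=cloud(f)
    hsv=cv2.cvtColor(img,cv2.COLOR_BGR2HSV)
    # wood pieces
    boxes={'top0':{'L':(110,198,150,252),'R':(362,218,392,272)},'side0':{'L':(228,338,290,384),'R':(294,150,342,176)}}[f]
    for k,(a,b,c,d) in boxes.items():
        w=W[b:d,a:c].reshape(-1,3);hs=hsv[b:d,a:c].reshape(-1,3).astype(int)
        m=(hs[:,0]>5)&(hs[:,0]<25)&(hs[:,1]>85)&np.isfinite(w[:,0])
        p=w[m]; 
        tall=p[p[:,2]>0.035]
        print(f,k,m.sum(),'tall',len(tall),tall.mean(0).round(4))
        mu=p[:,:2].mean(0);_,_,V=np.linalg.svd(p[:,:2]-mu);ax=V[0]
        if (tall[:,:2].mean(0)-mu)@ax>0: ax=-ax
        t=(p[:,:2]-tall[:,:2].mean(0))@ax
        print(' yaw',np.arctan2(ax[1],ax[0]),t.min(),t.max())
        for lo in np.arange(-.03,.12,.01):
            q=p[(t>=lo)&(t<lo+.01)]
            if len(q):print('  %.2f n%d z %.4f'%(lo,len(q),np.median(q[:,2])))
E
python3 - <<'E'
import cv2
i=cv2.imread('pics/top0.png')
cv2.imwrite('pics/tz.png',cv2.resize(i[160:260,180:400],None,fx=3.6,fy=3.6,interpolation=cv2.INTER_CUBIC))
i=cv2.imread('pics/side0.png')
cv2.imwrite('pics/sz.png',cv2.resize(i[140:310,200:370],None,fx=3.5,fy=3.5,interpolation=cv2.INTER_CUBIC))
E
```

```text
top0 L 397 tall 95 [0.4989 0.3609 0.0435]
 yaw -0.2847078448607166 -0.013907526033850209 0.09892562565356249
  -0.02 n14 z 0.0444
  -0.01 n42 z 0.0431
  0.00 n42 z 0.0428
  0.01 n37 z 0.0278
  0.02 n34 z 0.0247
  0.03 n32 z 0.0243
  0.04 n33 z 0.0245
  0.05 n34 z 0.0247
  0.06 n34 z 0.0250
  0.07 n33 z 0.0255
  0.08 n33 z 0.0245
  0.09 n29 z 0.0242
top0 R 336 tall 93 [ 0.4612 -0.3641  0.0448]
 yaw -0.07529026507434053 -0.013415836645735302 0.09858666772373181
  -0.02 n13 z 0.0449
  -0.01 n37 z 0.0449
  0.00 n36 z 0.0453
  0.01 n33 z 0.0272
  0.02 n31 z 0.0230
  0.03 n29 z 0.0209
  0.04 n26 z 0.0178
  0.05 n29 z 0.0167
  0.06 n25 z 0.0143
  0.07 n27 z 0.0104
  0.08 n28 z 0.0084
  0.09 n22 z 0.0062
side0 L 660 tall 181 [0.498  0.3709 0.044 ]
 yaw -0.33263278875908914 -0.015695187419843534 0.10506787927800458
  -0.02 n40 z 0.0432
  -0.01 n66 z 0.0442
  0.00 n64 z 0.0440
  0.01 n45 z 0.0434
  0.02 n52 z 0.0244
  0.03 n59 z 0.0245
  0.04 n50 z 0.0252
  0.05 n55 z 0.0251
  0.06 n54 z 0.0247
  0.07 n50 z 0.0246
  0.08 n52 z 0.0249
  0.09 n49 z 0.0248
  0.10 n24 z 0.0255
side0 R 254 tall 54 [ 0.4593 -0.3575  0.0445]
 yaw -0.13136150103309036 -0.01343833936280036 0.10239322204941535
  -0.02 n10 z 0.0455
  -0.01 n35 z 0.0411
  0.00 n33 z 0.0397
  0.01 n25 z 0.0259
  0.02 n22 z 0.0232
  0.03 n25 z 0.0206
  0.04 n20 z 0.0171
  0.05 n21 z 0.0146
  0.06 n15 z 0.0139
  0.07 n17 z 0.0111
  0.08 n15 z 0.0085
  0.09 n13 z 0.0065
  0.10 n3 z 0.0043
```

View pics/tz.png

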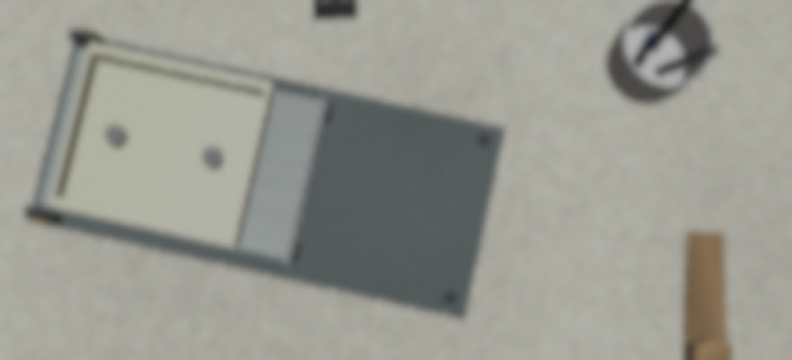

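View pics/sz.png

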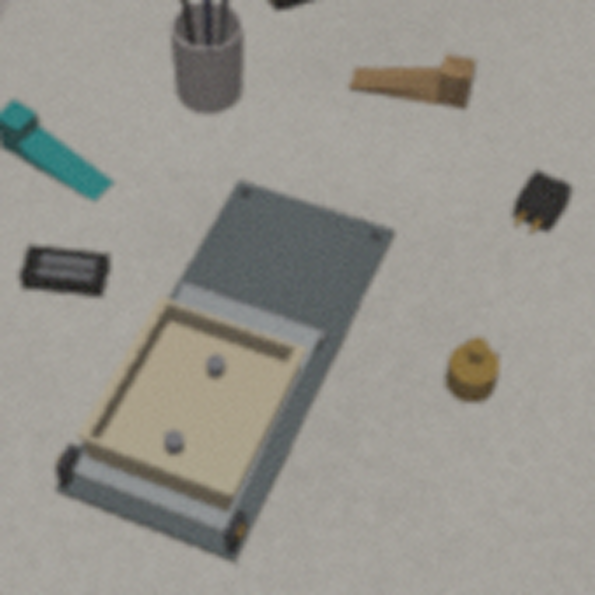

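The right-hand piece is the wedge: it tapers evenly to a few mm, while the left one stays 25 mm thick. Next I'll fit the stand and set up a move calculator.

```bash
cat >> h.py <<'E'
def toplane(fn,uv,z):
    d=np.load('pics/'+fn+'.npz')
    n=cv2.undistortPoints(np.array(uv,float).reshape(-1,1,2),d['K'],np.array([float(d['k1']),0,0,0,0])).reshape(-1,2)
    r=np.c_[n,np.ones(len(n))]@d['P'][:3,:3].T;o=d['P'][:3,3]
    return o+r*((z-o[2])/r[:,2])[:,None]
def fitstand(fn,roi,zmin=.004,zmax=.014):
    pass
def plan(tgt,yangle,n=None):
    """tgt world TCP, yangle world angle of tool y; prints rows (cm)"""
    from scipy.spatial.transform import Rotation as R
    s=bot.get_state();p=s['tool_pos'];M=R.from_quat(s['orientation']).as_matrix()
    a=np.arctan2(M[1,1],M[0,1]);da=(yangle-a+np.pi)%(2*np.pi)-np.pi
    d=np.array(tgt)-p
    n=n or int(max(np.ceil(np.linalg.norm(d)/.06),np.ceil(abs(da)/.18),1))
    print('tool',p.round(4),'yang',a.round(4),'z',M[:,2].round(4),'t',s['t'],'F',s['wrist_force'].round(1),'open',round(s['opening'],3),'q',s['qpos'].round(2),'n',n)
    for i in range(n):
        b=a+da*i/n
        R2=np.array([[np.sin(b),np.cos(b),0],[-np.cos(b),np.sin(b),0],[0,0,-1]]).copy()
        # columns: x = y x z(down)
        y=np.array([np.cos(b),np.sin(b),0]);zz=np.array([0,0,-1.]);x=np.cross(y,zz)
        o=np.array([x@d,y@d,zz@d])/n*100
        print('{"offset":[%.1f,%.1f,%.1f],"yaw":%.2f},'%(*o,-da/n) if n>2 else '{"offset":[%.2f,%.2f,%.2f],"yaw":%.3f},'%(*o,-da/n))
E
python3 - <<'E'
from h import *
A=np.array([[504,128],[464,316],[28,222],[72,33]],float)
uv=A/3.6+[180,160]-0.36
c=toplane('top0',uv,.008);print(c.round(4))
print(np.linalg.norm(c[0]-c[1]),np.linalg.norm(c[1]-c[2]))
mid=(c[0]+c[1])/2;ya=c[0]-c[1];print('y dir',np.arctan2(ya[1],ya[0]));
# long edges
for e in (c[2]-c[1],c[3]-c[0]):print('x dir',np.arctan2(e[1],e[0]))
# depth based: plate points between .004 & .012 in side
img,W=cloud('top0')
w=W.reshape(-1,3);hsv=cv2.cvtColor(img,cv2.COLOR_BGR2HSV).reshape(-1,3)
ex=np.array([np.cos(1.36),np.sin(1.36)])
roi=(abs(w[:,0]-.56)<.2)&(abs(w[:,1]+.08)<.3)&(w[:,2]>.003)&(w[:,2]<.013)&(hsv[:,2]<130)
print(roi.sum()); r=cv2.minAreaRect(w[roi][:,:2].astype(np.float32)*1000);print(r)
print(bot.camera('wrist')['tool_from_camera'])
plan([.47,-.33,.24],-1.66)
E
```

```text
[[ 0.6454 -0.2048  0.008 ]
 [ 0.4909 -0.1747  0.008 ]
 [ 0.5568  0.1829  0.008 ]
 [ 0.7154  0.1556  0.008 ]]
0.15736993574977454 0.36364142451034687
y dir -0.1923312509202921
x dir 1.3886294663424212
x dir 1.378732922235765
3076
((565.6813354492188, -96.86129760742188), (552.4461059570312, 375.21319580078125), 85.17741394042969)
[[-1.03699915e-03 -9.60840331e-01 -2.77100675e-01  6.98125276e-02]
 [ 9.99999113e-01 -1.22808838e-03  5.16052937e-04 -3.20253790e-04]
 [-8.36148593e-04 -2.77099894e-01  9.60840752e-01 -1.41955066e-01]
 [ 0.00000000e+00  0.00000000e+00  0.00000000e+00  1.00000000e+00]]
tool [0.179  0.5461 0.2307] yang 1.254 z [-6.e-04 -1.e-03 -1.e+00] t 0.2 F [-0.7 -0.5  0.4] open 0.999 q [ 1.04  0.16  1.6   0.    1.39 -0.21] n 17
{"offset":[-3.2,-4.4,-0.1],"yaw":0.17},
{"offset":[-3.9,-3.7,-0.1],"yaw":0.17},
{"offset":[-4.5,-3.0,-0.1],"yaw":0.17},
{"offset":[-5.0,-2.2,-0.1],"yaw":0.17},
{"offset":[-5.3,-1.3,-0.1],"yaw":0.17},
{"offset":[-5.4,-0.4,-0.1],"yaw":0.17},
{"offset":[-5.4,0.5,-0.1],"yaw":0.17},
{"offset":[-5.2,1.4,-0.1],"yaw":0.17},
{"offset":[-4.9,2.3,-0.1],"yaw":0.17},
{"offset":[-4.5,3.1,-0.1],"yaw":0.17},
{"offset":[-3.9,3.8,-0.1],"yaw":0.17},
{"offset":[-3.1,4.4,-0.1],"yaw":0.17},
{"offset":[-2.3,4.9,-0.1],"yaw":0.17},
{"offset":[-1.5,5.2,-0.1],"yaw":0.17},
{"offset":[-0.6,5.4,-0.1],"yaw":0.17},
{"offset":[0.4,5.4,-0.1],"yaw":0.17},
{"offset":[1.3,5.3,-0.1],"yaw":0.17},
```

>>> play_rows(
  series=[
    {"offset": [-3.2, -4.4, -0.1], "yaw": 0.17},
    {"offset": [-3.9, -3.7, -0.1], "yaw": 0.17},
    {"offset": [-4.5, -3.0, -0.1], "yaw": 0.17},
    {"offset": [-5.0, -2.2, -0.1], "yaw": 0.17},
    {"offset": [-5.3, -1.3, -0.1], "yaw": 0.17},
  ],
  hand=1,
)

```text
t: 0.82
tool_pos: [0.2641, 0.2829, 0.2343]
orientation: [0.559, 0.829, -0.001, 0.001]
wrist_force: [1.5, -0.2, 1.1]
opening: 1.001
```

```bash
python3 -c "
from h import *
plan([.47,-.33,.24],-1.66)"
```

```text
tool [0.2641 0.2829 0.2343] yang 0.3836 z [-6.0e-04 -2.8e-03 -1.0e+00] t 0.825 F [ 1.5 -0.2  1.1] open 1.001 q [ 0.51 -0.37  2.08 -0.    1.44  0.12] n 12
{"offset":[-5.4,-0.3,-0.0],"yaw":0.17},
{"offset":[-5.4,0.6,-0.0],"yaw":0.17},
{"offset":[-5.2,1.5,-0.0],"yaw":0.17},
{"offset":[-4.8,2.3,-0.0],"yaw":0.17},
{"offset":[-4.4,3.1,-0.0],"yaw":0.17},
{"offset":[-3.8,3.8,-0.0],"yaw":0.17},
{"offset":[-3.1,4.4,-0.0],"yaw":0.17},
{"offset":[-2.3,4.9,-0.0],"yaw":0.17},
{"offset":[-1.4,5.2,-0.0],"yaw":0.17},
{"offset":[-0.5,5.4,-0.0],"yaw":0.17},
{"offset":[0.4,5.4,-0.0],"yaw":0.17},
{"offset":[1.3,5.2,-0.0],"yaw":0.17},
```

>>> play_rows(
  series=[
    {"offset": [-5.4, -0.3, 0], "yaw": 0.17},
    {"offset": [-5.4, 0.6, 0], "yaw": 0.17},
    {"offset": [-5.2, 1.5, 0], "yaw": 0.17},
    {"offset": [-4.8, 2.3, 0], "yaw": 0.17},
    {"offset": [-4.4, 3.1, 0], "yaw": 0.17},
  ],
)

```text
t: 1.45
tool_pos: [0.3479, 0.0182, 0.2355]
orientation: [0.858, 0.513, 0.001, 0.002]
wrist_force: [0.7, 1.1, -1.3]
opening: 1.006
```

>>> play_rows(
  series=[
    {"offset": [-3.8, 3.8, 0], "yaw": 0.17},
    {"offset": [-3.1, 4.4, 0], "yaw": 0.17},
    {"offset": [-2.3, 4.9, 0], "yaw": 0.17},
    {"offset": [-1.4, 5.2, 0], "yaw": 0.17},
    {"offset": [-0.5, 5.4, 0], "yaw": 0.17},
  ],
)

```text
t: 2.08
tool_pos: [0.4247, -0.2504, 0.2369]
orientation: [0.995, 0.097, 0.004, 0.002]
wrist_force: [0.6, 0.4, -0.5]
opening: 0.997
```

```bash
python3 -c "
from h import *
plan([.47,-.36,.22],-1.66)"
```

```text
tool [ 0.4247 -0.2504  0.2369] yang -1.3762 z [ 0.008  -0.0029 -1.    ] t 2.075 F [ 0.6  0.4 -0.5] open 0.997 q [-0.78 -0.07  1.82  0.    1.38  0.59] n 2
{"offset":[1.16,5.82,0.84],"yaw":0.142},
{"offset":[1.97,5.59,0.84],"yaw":0.142},
```

>>> play_rows(
  series=[
    {"offset": [1.2, 5.8, 0.8], "yaw": 0.14},
    {"offset": [2.0, 5.6, 0.8], "yaw": 0.14},
    {"offset": [0, 0, 0], "yaw": 0},
  ],
)

```text
t: 2.45
tool_pos: [0.471, -0.3668, 0.2185]
orientation: [0.999, -0.05, 0.003, 0.0]
wrist_force: [-0.4, 0.7, 0.2]
opening: 1.0
```

```bash
python3 - <<'E'
from h import *
s=snap('wrist','w1')
plan([.461,-.3630,.1],-1.66)
img,W=cloud('w1')
hsv=cv2.cvtColor(img,cv2.COLOR_BGR2HSV)
m=((hsv[...,0]>5)&(hsv[...,0]<25)&(hsv[...,1]>85)&np.isfinite(W[...,0])&(W[...,2]>.002)&(W[...,2]<.06))
n,l,st,c=cv2.connectedComponentsWithStats(m.astype(np.uint8));k=1+np.argmax(st[1:,4]);print(st[k])
p=W[l==k];t=p[p[:,2]>.040]
r=cv2.minAreaRect((t[:,:2]*1000).astype(np.float32));print('top of block',r)
ramp=p[p[:,2]<.027]
r=cv2.minAreaRect((ramp[:,:2]*1000).astype(np.float32));print('ramp',r, np.median(t[:,2]))
a=np.percentile(p[:,0],[0.5,99.5]);print(a)
E
```

```text
tool [ 0.471  -0.3652  0.2197] yang -1.6689 z [ 0.0072 -0.0013 -1.    ] t 2.5 F [-0.4  0.1  0.5] open 1.001 q [-0.86  0.22  1.55  0.    1.37  0.8 ] n 3
{"offset":[-0.3,-0.0,4.0],"yaw":-0.00},
{"offset":[-0.3,-0.0,4.0],"yaw":-0.00},
{"offset":[-0.3,-0.0,4.0],"yaw":-0.00},
[ 259  100   34  117 3094]
top of block ((460.5984802246094, -364.4525451660156), (29.356725692749023, 31.557052612304688), 87.51846313476562)
ramp ((520.5786743164062, -366.7720947265625), (29.642139434814453, 90.60759735107422), 87.89481353759766) 0.044161385845894296
[0.44561969 0.56501049]
```

View pics/w1.png

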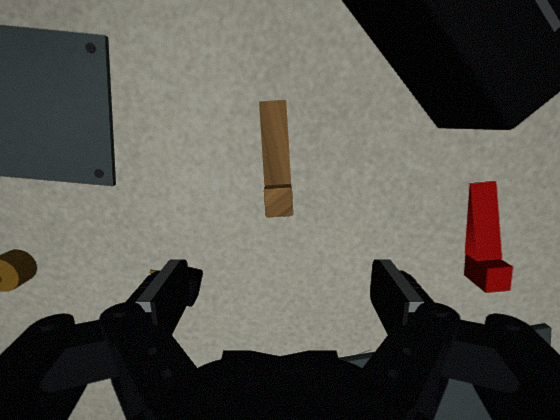

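The wrist view shows the wedge with its block at (279,201) and thin end at (273,101). Its origin is (0.4606, -0.3645) with yaw about -0.04, and both sizes match those given. Descending to grasp.

>>> play_rows(
  series=[
    {"offset": [-0.5, 0, 5.0], "yaw": -0.03},
    {"offset": [-0.5, 0, 5.0], "yaw": -0.03},
    {"offset": [0, 0, 0], "yaw": 0},
  ],
)

```text
t: 2.88
tool_pos: [0.4626, -0.3626, 0.121]
orientation: [1.0, -0.016, 0.005, 0.002]
wrist_force: [0.0, 0.8, 0.6]
opening: 1.004
```

```bash
python3 -c "
from h import *
plan([.4605,-.3645,.010],-1.61,3)"
```

```text
tool [ 0.4626 -0.3626  0.121 ] yang -1.603 z [ 0.0107 -0.0042 -0.9999] t 2.875 F [0.  0.8 0.6] open 1.004 q [-0.87  0.29  1.67  0.01  1.17  0.73] n 3
{"offset":[-0.1,0.1,3.7],"yaw":0.00},
{"offset":[-0.1,0.1,3.7],"yaw":0.00},
{"offset":[-0.1,0.1,3.7],"yaw":0.00},
```

>>> play_rows(
  series=[
    {"offset": [-0.1, 0.1, 3.7], "yaw": 0},
    {"offset": [-0.1, 0.1, 3.7], "yaw": 0},
    {"offset": [-0.1, 0, 2.5], "yaw": 0},
    {"offset": [0, 0, 0], "yaw": 0},
  ],
)

```text
t: 3.38
tool_pos: [0.4672, -0.3685, 0.0335]
orientation: [1.0, -0.015, 0.012, 0.009]
wrist_force: [0.5, -0.6, 0.7]
opening: 0.998
```

```bash
python3 -c "
from h import *
snap('wrist','w2');plan([.4605,-.3645,.010],-1.61,1)"
```

```text
tool [ 0.4683 -0.3697  0.0352] yang -1.6005 z [ 0.0256 -0.0207 -0.9995] t 3.425 F [-0.3 -0.4  0.8] open 1.001 q [-0.87  0.42  1.7   0.01  0.99  0.72] n 1
{"offset":[-0.79,-0.49,2.52],"yaw":0.009},
```

View pics/w2.png

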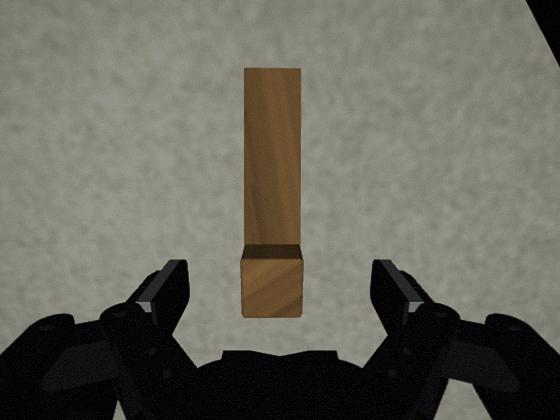

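```bash
python3 -c "
from h import *
from scipy.spatial.transform import Rotation as R
for i in range(3):
    s=bot.get_state();print(s['t'],s['tool_pos'].round(4),R.from_quat(s['orientation']).as_matrix()[:,2].round(4),s['qpos'].round(4),s['joint_vel'].round(3),s['wrist_force'].round(2));bot.camera('side')
"
```

```text
3.425 [ 0.4683 -0.3697  0.0352] [ 0.0256 -0.0207 -0.9995] [-0.8739  0.415   1.7023  0.0076  0.9919  0.7223] [-0.006 -0.017 -0.025 -0.001 -0.008 -0.002] [-0.32 -0.38  0.83]
3.475 [ 0.4686 -0.3703  0.0357] [ 0.0265 -0.022  -0.9994] [-0.8741  0.4146  1.7017  0.0075  0.9914  0.7222] [-0.002 -0.001 -0.005 -0.    -0.009 -0.001] [ 0.98 -0.76  0.37]
3.525 [ 0.4686 -0.3704  0.0357] [ 0.0267 -0.0222 -0.9994] [-0.8743  0.4147  1.7017  0.0075  0.9911  0.7221] [-0.005  0.006  0.003 -0.001 -0.007 -0.001] [ 0.12 -0.5   0.15]
```

>>> play_rows(
  series=[
    {"offset": [0, 0, -3.7], "yaw": 0},
    {"offset": [0, 0, -3.7], "yaw": 0},
    {"offset": [0, 0, -2.5], "yaw": 0},
    {"offset": [0, 0, 0], "yaw": 0},
  ],
)

```text
t: 4.08
tool_pos: [0.4675, -0.3697, 0.1435]
orientation: [1.0, -0.015, 0.016, 0.014]
wrist_force: [1.2, 0.4, 0.0]
opening: 0.999
```

```bash
python3 -c "
from h import *
bot.camera('side');plan([.4605,-.3645,.010],-1.61,3)"
```

```text
tool [ 0.4669 -0.369   0.1419] yang -1.6007 z [ 0.0302 -0.0263 -0.9992] t 4.125 F [-0.3 -0.5 -0.3] open 1.0 q [-0.87  0.26  1.66  0.01  1.18  0.72] n 3
{"offset":[-0.2,-0.1,4.4],"yaw":0.00},
{"offset":[-0.2,-0.1,4.4],"yaw":0.00},
{"offset":[-0.2,-0.1,4.4],"yaw":0.00},
```

>>> play_rows(
  series=[
    {"offset": [0, 0, 2.0], "yaw": 0},
  ],
)

```text
t: 4.25
tool_pos: [0.468, -0.3701, 0.1219]
orientation: [1.0, -0.015, 0.016, 0.014]
wrist_force: [-0.1, -0.3, -0.5]
opening: 0.993
```

```bash
cat >> h.py <<'E'
def watch(n=4):
    from scipy.spatial.transform import Rotation as R
    for i in range(n):
        s=bot.get_state();print(round(s['t'],3),s['tool_pos'].round(4),R.from_quat(s['orientation']).as_matrix()[:,2].round(4),s['qpos'].round(4),s['wrist_force'].round(1))
        if i<n-1: bot.camera('side')
E
python3 -c "
from h import *
watch()"
```

```text
4.25 [ 0.468  -0.3701  0.1219] [ 0.0317 -0.0282 -0.9991] [-0.8748  0.2866  1.673   0.0069  1.14    0.7228] [-0.1 -0.3 -0.5]
4.3 [ 0.4661 -0.368   0.1173] [ 0.027  -0.0225 -0.9994] [-0.8749  0.2909  1.6775  0.007   1.1386  0.7228] [-1.6  1.  -2.6]
4.35 [ 0.4656 -0.3673  0.1172] [ 0.0252 -0.0204 -0.9995] [-0.8748  0.2909  1.6777  0.0069  1.1412  0.7228] [0.2 0.3 0.1]
4.4 [ 0.4659 -0.3677  0.1182] [ 0.026  -0.0212 -0.9994] [-0.8748  0.2901  1.6765  0.007   1.142   0.7228] [ 0.1 -1.   1.3]
```

>>> play_rows(
  series=[
    {"offset": [0, 0, -3.0], "yaw": 0},
    {"offset": [0, 0, 3.0], "yaw": 0},
  ],
)

```text
t: 4.65
tool_pos: [0.4664, -0.3683, 0.1184]
orientation: [1.0, -0.015, 0.013, 0.011]
wrist_force: [0.4, -0.9, -0.4]
opening: 1.003
```

```bash
python3 -c "
from h import *
watch()"
```

```text
4.65 [ 0.4664 -0.3683  0.1184] [ 0.0267 -0.022  -0.9994] [-0.8749  0.2909  1.6752  0.007   1.1415  0.7228] [ 0.4 -0.9 -0.4]
4.7 [ 0.4626 -0.3641  0.1102] [ 0.0174 -0.0112 -0.9998] [-0.8751  0.2979  1.6841  0.0068  1.1398  0.7228] [-2.   1.7 -3.7]
4.75 [ 0.4618 -0.363   0.1101] [ 0.0151 -0.0083 -0.9999] [-0.875   0.2975  1.6847  0.0069  1.1433  0.7228] [-0.4  0.9 -0.4]
4.8 [ 0.4624 -0.3636  0.1116] [ 0.0165 -0.01   -0.9998] [-0.8749  0.2962  1.6831  0.0069  1.144   0.7228] [-0.3 -0.1  1.4]
```

>>> play_rows(
  series=[
    {"offset": [0, 0, -3.5], "yaw": 0},
    {"offset": [0, 0, 3.5], "yaw": 0},
  ],
)

```text
t: 5.05
tool_pos: [0.4641, -0.3657, 0.1154]
orientation: [1.0, -0.015, 0.01, 0.007]
wrist_force: [0.8, -0.4, -1.0]
opening: 1.001
```

```bash
python3 -c "
from h import *
watch()"
```

```text
5.05 [ 0.4641 -0.3657  0.1154] [ 0.0204 -0.0145 -0.9997] [-0.875   0.2933  1.6784  0.0069  1.1457  0.7229] [ 0.8 -0.4 -1. ]
5.1 [ 0.4599 -0.3608  0.1062] [ 0.0101 -0.0023 -0.9999] [-0.8752  0.3012  1.6886  0.0069  1.1436  0.7228] [-3.3  2.4 -4.2]
5.15 [ 0.4589 -0.3595  0.1059] [ 0.0072  0.0011 -1.    ] [-0.8751  0.3009  1.6895  0.0069  1.1474  0.7228] [-0.8  1.1 -0.8]
5.2 [ 0.4595 -0.3601  0.1073] [ 8.5e-03 -3.0e-04 -1.0e+00] [-0.875   0.2998  1.688   0.007   1.1481  0.7228] [-0.9  0.3  0.2]
```

>>> play_rows(
  series=[
    {"offset": [0.1, 0.3, 4.0], "yaw": 0},
  ],
)

```text
t: 5.32
tool_pos: [0.4633, -0.3661, 0.0714]
orientation: [1.0, -0.015, 0.007, 0.004]
wrist_force: [0.2, -0.3, -0.2]
opening: 1.0
```

```bash
python3 -c "
from h import *
watch(3);plan([.4605,-.3645,.010],-1.61,2)"
```

```text
5.325 [ 0.4633 -0.3661  0.0714] [ 0.0143 -0.0072 -0.9999] [-0.8766  0.3581  1.6937  0.0072  1.0751  0.7204] [ 0.2 -0.3 -0.2]
5.375 [ 0.4594 -0.3619  0.0634] [ 0.0055  0.0031 -1.    ] [-0.8771  0.3662  1.7015  0.0071  1.0727  0.7204] [-4.1  2.5 -3.8]
5.425 [ 0.4587 -0.3609  0.0641] [ 0.0035  0.0056 -1.    ] [-0.8769  0.3646  1.7018  0.0071  1.0772  0.7205] [-2.   0.4 -0.4]
tool [ 0.4587 -0.3609  0.0641] yang -1.6008 z [ 0.0035  0.0056 -1.    ] t 5.425 F [-2.   0.4 -0.4] open 1.003 q [-0.88  0.36  1.7   0.01  1.08  0.72] n 2
{"offset":[0.09,0.18,2.71],"yaw":0.005},
{"offset":[0.10,0.18,2.71],"yaw":0.005},
```

>>> play_rows(
  series=[
    {"offset": [0.1, 0.2, 2.6], "yaw": 0},
  ],
)

```text
t: 5.55
tool_pos: [0.4616, -0.3648, 0.0414]
orientation: [1.0, -0.015, 0.004, -0.001]
wrist_force: [0.5, -0.8, 0.0]
opening: 1.001
```

```bash
python3 -c "
from h import *
watch(4);plan([.4605,-.3645,.010],-1.61,1)"
```

```text
5.55 [ 0.4616 -0.3648  0.0414] [ 0.0071  0.0013 -1.    ] [-0.8775  0.4057  1.6999  0.0074  1.0325  0.7194] [ 0.5 -0.8  0. ]
5.6 [ 0.4589 -0.362   0.0363] [ 0.0015  0.0079 -1.    ] [-0.8778  0.4111  1.7046  0.0072  1.031   0.7194] [-2.9  2.  -3.1]
5.65 [ 0.4587 -0.3616  0.037 ] [ 6.e-04  9.e-03 -1.e+00] [-0.8777  0.4098  1.7047  0.0073  1.0336  0.7195] [-0.2  0.7 -0.6]
5.7 [ 0.4594 -0.3623  0.0384] [ 0.0023  0.0071 -1.    ] [-0.8775  0.4082  1.7035  0.0073  1.0339  0.7194] [-0.5  0.1  0.7]
tool [ 0.4594 -0.3623  0.0384] yang -1.6007 z [ 0.0023  0.0071 -1.    ] t 5.7 F [-0.5  0.1  0.7] open 0.999 q [-0.88  0.41  1.7   0.01  1.03  0.72] n 1
{"offset":[0.12,0.22,2.84],"yaw":0.009},
```

Next I'll take the last of the descent in two smaller rows, then close the gripper.

>>> play_rows(
  series=[
    {"offset": [0.1, 0.2, 1.6], "yaw": 0.01},
  ],
)

```text
t: 5.82
tool_pos: [0.4621, -0.3662, 0.0252]
orientation: [1.0, -0.02, 0.003, -0.001]
wrist_force: [-0.1, -0.1, 0.8]
opening: 0.999
```

```bash
python3 -c "
from h import *
watch(3);plan([.4605,-.3645,.010],-1.61,1)"
```

```text
5.825 [ 0.4621 -0.3662  0.0252] [ 0.006   0.0027 -1.    ] [-0.8782  0.4354  1.6977  0.0075  1.0067  0.7289] [-0.1 -0.1  0.8]
5.875 [ 0.4606 -0.3646  0.0219] [ 0.0028  0.0065 -1.    ] [-0.8785  0.4393  1.7002  0.0074  1.0053  0.7292] [-1.7  0.2 -1.1]
5.925 [ 0.4601 -0.3639  0.0219] [ 0.0014  0.0081 -1.    ] [-0.8784  0.439   1.7009  0.0074  1.007   0.7287] [-0.   0.2  0.4]
tool [ 0.4601 -0.3639  0.0219] yang -1.6111 z [ 0.0014  0.0081 -1.    ] t 5.925 F [-0.   0.2  0.4] open 1.003 q [-0.88  0.44  1.7   0.01  1.01  0.73] n 1
{"offset":[0.05,0.05,1.19],"yaw":-0.001},
```

>>> play_rows(
  series=[
    {"offset": [0, 0, 1.2], "yaw": 0},
  ],
)

```text
t: 6.05
tool_pos: [0.461, -0.3648, 0.0108]
orientation: [1.0, -0.02, 0.002, -0.003]
wrist_force: [-0.1, -0.1, -0.3]
opening: 1.001
```

```bash
python3 -c "
from h import *
watch(3);snap('wrist','w3')"
```

```text
6.05 [ 0.461  -0.3648  0.0108] [ 0.0033  0.0059 -1.    ] [-0.8783  0.458   1.7011  0.0076  0.9849  0.7286] [-0.1 -0.1 -0.3]
6.1 [ 0.4596 -0.3633  0.0083] [ 6.0e-04  9.1e-03 -1.0e+00] [-0.8784  0.4607  1.7035  0.0075  0.984   0.7287] [-1.3  1.7 -0.7]
6.15 [ 0.4593 -0.3629  0.0084] [-2.000e-04  1.010e-02 -9.999e-01] [-0.8783  0.4604  1.7037  0.0075  0.9854  0.7286] [-1.1 -0.1 -1. ]
```

View pics/w3.png

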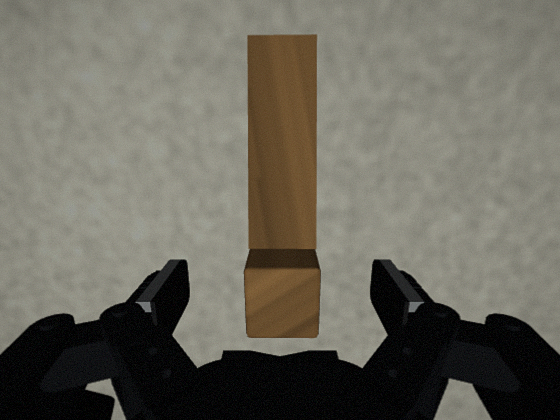

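The wedge sits centred between the fingers, with its block at (282,300), and runs straight along the tool's x axis. Closing.

>>> play_rows(
  series=[
    {"offset": [0, 0, 0], "yaw": 0},
    {"offset": [0, 0, 0], "yaw": 0},
    {"offset": [0, 0, 0], "yaw": 0},
    {"offset": [0, 0, 0], "yaw": 0},
  ],
  hand=-1,
)

```text
t: 6.7
tool_pos: [0.4601, -0.3639, 0.01]
orientation: [1.0, -0.02, 0.001, -0.004]
wrist_force: [0.9, -0.6, -0.1]
opening: 0.345
```

```bash
python3 -c "
from h import *
watch(2);snap('wrist','w4');plan([.4605,-.3645,.010],-1.61,1)"
```

```text
6.7 [ 0.4601 -0.3639  0.01  ] [ 0.0014  0.0081 -1.    ] [-0.8783  0.4586  1.7023  0.0075  0.9861  0.7286] [ 0.9 -0.6 -0.1]
6.75 [ 0.4601 -0.3638  0.0099] [ 0.0013  0.0083 -1.    ] [-0.8782  0.4587  1.7024  0.0075  0.986   0.7286] [-0.5 -0.1  1.2]
tool [ 0.4601 -0.3637  0.0099] yang -1.611 z [ 0.0013  0.0083 -1.    ] t 6.8 F [0.7 0.5 0.8] open 0.34 q [-0.88  0.46  1.7   0.01  0.99  0.73] n 1
{"offset":[0.04,0.07,-0.01],"yaw":-0.001},
```

View pics/w4.png

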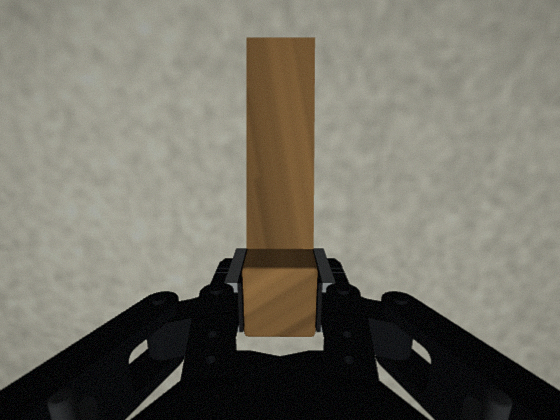

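The grip reads 0.34, about 29 mm, which matches the 30 mm block. Lifting above cup height.

>>> play_rows(
  series=[
    {"offset": [0, 0, -3.0], "yaw": 0},
    {"offset": [0, 0, -4.0], "yaw": 0},
    {"offset": [0, 0, -4.0], "yaw": 0},
    {"offset": [0, 0, -4.0], "yaw": 0},
  ],
)

```text
t: 7.3
tool_pos: [0.457, -0.3617, 0.158]
orientation: [1.0, -0.02, -0.004, -0.009]
wrist_force: [-0.6, -0.9, -1.4]
opening: 0.344
```

```bash
python3 -c "
from h import *
watch(4);plan([.57,-.19,.18],-.19)"
```

```text
7.3 [ 0.457  -0.3617  0.158 ] [-0.007   0.0183 -0.9998] [-0.88    0.2557  1.6334  0.0066  1.271   0.7291] [-0.6 -0.9 -1.4]
7.35 [ 0.4595 -0.3644  0.1647] [-4.000e-04  1.040e-02 -9.999e-01] [-0.8798  0.2502  1.6261  0.0066  1.2736  0.7291] [ 4.  -2.2  3.5]
7.4 [ 0.4596 -0.3646  0.1628] [ 1.0e-04  9.9e-03 -1.0e+00] [-0.8799  0.2521  1.6277  0.0066  1.2694  0.7292] [ 0.7 -1.2 -0.7]
7.45 [ 0.4585 -0.3634  0.1599] [-0.0029  0.0133 -0.9999] [-0.88    0.2545  1.6309  0.0066  1.2682  0.7291] [ 0.5  0.1 -1. ]
tool [ 0.4585 -0.3634  0.1599] yang -1.6111 z [-0.0029  0.0133 -0.9999] t 7.45 F [ 0.5  0.1 -1. ] open 0.349 q [-0.88  0.25  1.63  0.01  1.27  0.73] n 8
{"offset":[1.3,-2.2,-0.3],"yaw":-0.18},
{"offset":[1.7,-2.0,-0.3],"yaw":-0.18},
{"offset":[2.0,-1.6,-0.3],"yaw":-0.18},
{"offset":[2.3,-1.3,-0.3],"yaw":-0.18},
{"offset":[2.4,-0.8,-0.3],"yaw":-0.18},
{"offset":[2.5,-0.4,-0.3],"yaw":-0.18},
{"offset":[2.6,0.1,-0.3],"yaw":-0.18},
{"offset":[2.5,0.5,-0.3],"yaw":-0.18},
```

>>> play_rows(
  series=[
    {"offset": [1.3, -2.2, -0.3], "yaw": -0.18},
    {"offset": [1.7, -2.0, -0.3], "yaw": -0.18},
    {"offset": [2.0, -1.6, -0.3], "yaw": -0.18},
    {"offset": [2.3, -1.3, -0.3], "yaw": -0.18},
  ],
)

```text
t: 7.95
tool_pos: [0.5109, -0.2717, 0.1652]
orientation: [0.94, 0.342, -0.002, -0.013]
wrist_force: [0.4, -0.0, -2.1]
opening: 0.343
```

>>> play_rows(
  series=[
    {"offset": [2.4, -0.8, -0.3], "yaw": -0.18},
    {"offset": [2.5, -0.4, -0.3], "yaw": -0.18},
    {"offset": [2.6, 0.1, -0.3], "yaw": -0.18},
    {"offset": [2.5, 0.5, -0.3], "yaw": -0.18},
  ],
)

```text
t: 8.45
tool_pos: [0.56, -0.178, 0.1695]
orientation: [0.751, 0.66, 0.001, -0.02]
wrist_force: [0.6, -0.1, -0.3]
opening: 0.344
```

```bash
python3 -c "
from h import *
watch(4);snap('wrist','w5');plan([.57,-.19,.12],-.19)"
```

```text
8.45 [ 0.56   -0.178   0.1695] [-0.0254  0.0308 -0.9992] [-0.5207  0.2687  1.5943  0.0145  1.316  -0.3968] [ 0.6 -0.1 -0.3]
8.5 [ 0.5612 -0.1751  0.1697] [-0.0244  0.0328 -0.9992] [-0.5165  0.2689  1.5937  0.017   1.3165 -0.4012] [-0.   2.7 -1.3]
8.55 [ 0.5606 -0.1767  0.1697] [-0.0248  0.0313 -0.9992] [-0.5187  0.2686  1.594   0.0154  1.3161 -0.3934] [-0.1  0.4 -1.3]
8.6 [ 0.5601 -0.1781  0.1699] [-0.0249  0.0302 -0.9992] [-0.5206  0.2683  1.594   0.0143  1.316  -0.3909] [-0.4 -0.9 -2.4]
tool [ 0.5599 -0.179   0.1701] yang -0.1349 z [-0.0247  0.0297 -0.9993] t 8.65 F [-0.1 -0.1 -0.7] open 0.343 q [-0.52  0.27  1.59  0.01  1.32 -0.39] n 1
{"offset":[-0.96,1.15,5.01],"yaw":0.055},
```

View pics/w5.png

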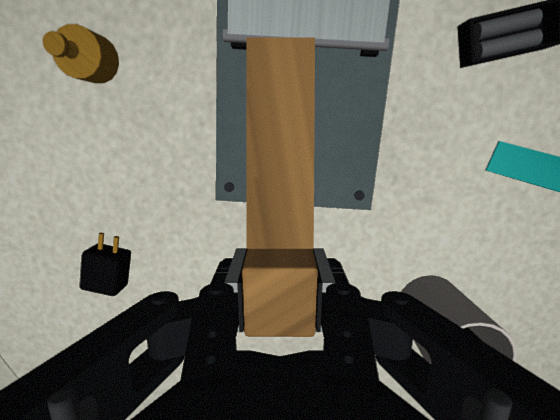

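The bar runs from (224,37) to (388,45), the plate's front corners are at (216,199) and (371,209), and the wedge tip is at about (281,38). The tool has tilted 2.2° on the way, so I'll measure the stand here and then correct the tilt.

```bash
cat > meas.py <<'E'
from h import *
import sys
c=toplane('w5',[[216,199],[371,209]],.008);print(c.round(4),np.linalg.norm(c[0]-c[1]))
b=toplane('w5',[[224,37],[388,45]],.023);print(b.round(4),np.linalg.norm(b[0]-b[1]))
ey=c[0]-c[1];print('front edge dir',np.arctan2(ey[1],ey[0]));ey=b[0]-b[1];print('bar',np.arctan2(ey[1],ey[0]))
m=c.mean(0);a=b.mean(0);print(m,a,np.linalg.norm((m-a)[:2]),np.arctan2(*(a-m)[[1,0]]))
img,W=cloud('w5')
for v,u in((39,225),(45,387),(120,230),(190,230),(150,350),(100,280),(50,280),(200,280),(300,280)):print(u,v,W[v,u].round(4))
E
python3 meas.py
```

```text
[[ 0.4912 -0.171   0.008 ]
 [ 0.647  -0.2016  0.008 ]] 0.15876820061773642
[[ 0.5285 -0.0289  0.023 ]
 [ 0.6665 -0.0548  0.023 ]] 0.14040821260048456
front edge dir 2.9476465336313296
bar 2.9563486029231636
[ 0.56913702 -0.18634688  0.008     ] [ 0.5974735  -0.04182557  0.023     ] 0.1472730984359458 1.3771812264924759
225 39 [ 0.5293 -0.0311  0.0249]
387 45 [ 0.6648 -0.0552  0.0255]
230 120 [ 0.519  -0.0963  0.0079]
230 190 [ 0.5073 -0.1636  0.0086]
350 150 [ 0.6307 -0.1399  0.0068]
280 100 [ 0.5713 -0.1001  0.1711]
280 50 [ 0.574  -0.0791  0.1664]
280 200 [ 0.5658 -0.1428  0.1798]
280 300 [ 0.5616 -0.1781  0.2038]
```

>>> play_rows(
  series=[
    {"offset": [0, 0, 4.0], "yaw": 0},
    {"offset": [0, 0, -4.0], "yaw": 0},
  ],
)

```text
t: 8.9
tool_pos: [0.5551, -0.1786, 0.163]
orientation: [0.755, 0.655, -0.002, -0.025]
wrist_force: [0.2, -0.5, -0.4]
opening: 0.342
```

```bash
python3 -c "
from h import *
watch(4)"
```

```text
8.9 [ 0.5551 -0.1786  0.163 ] [-0.0359  0.0352 -0.9987] [-0.5251  0.2728  1.6031  0.0129  1.3145 -0.3871] [ 0.2 -0.5 -0.4]
8.95 [ 0.5613 -0.1823  0.1745] [-0.0187  0.0253 -0.9995] [-0.5253  0.2641  1.5893  0.0129  1.317  -0.3871] [ 4.3 -0.7  5.8]
9.0 [ 0.5631 -0.1833  0.1756] [-0.0133  0.0223 -0.9997] [-0.5253  0.2636  1.5877  0.013   1.3131 -0.3873] [ 1.6  1.  -0.1]
9.05 [ 0.5627 -0.183   0.1744] [-0.0145  0.023  -0.9996] [-0.5251  0.2644  1.5891  0.0131  1.3122 -0.3875] [ 0.3  0.2 -0.5]
```

>>> play_rows(
  series=[
    {"offset": [0, 0, 4.5], "yaw": 0},
    {"offset": [0, 0, -4.5], "yaw": 0},
  ],
)

```text
t: 9.3
tool_pos: [0.5577, -0.182, 0.1664]
orientation: [0.757, 0.654, -0.0, -0.02]
wrist_force: [0.1, 1.3, -0.3]
opening: 0.345
```

```bash
python3 -c "
from h import *
watch(4)"
```

```text
9.3 [ 0.5577 -0.182   0.1664] [-0.0261  0.0292 -0.9992] [-0.5278  0.2697  1.5994  0.0125  1.3097 -0.3855] [ 0.1  1.3 -0.3]
9.35 [ 0.5646 -0.186   0.1795] [-0.0067  0.018  -0.9998] [-0.5277  0.2597  1.5841  0.0126  1.3127 -0.3856] [ 4.2 -1.   4.7]
9.4 [ 0.5667 -0.1872  0.1808] [-7.000e-04  1.460e-02 -9.999e-01] [-0.5277  0.2592  1.5822  0.0126  1.3083 -0.3856] [ 1.3 -0.8  1.2]
9.45 [ 0.5662 -0.1868  0.1794] [-0.0021  0.0154 -0.9999] [-0.5276  0.2602  1.5837  0.0127  1.3074 -0.3857] [ 0.8  0.4 -1.8]
```

>>> play_rows(
  series=[
    {"offset": [-3.0, -1.2, 0], "yaw": 0},
    {"offset": [3.0, 1.2, 0], "yaw": 0.05},
  ],
)

```text
t: 9.7
tool_pos: [0.5647, -0.1894, 0.1777]
orientation: [0.775, 0.632, 0.003, -0.007]
wrist_force: [0.7, 0.8, -0.7]
opening: 0.345
```

```bash
python3 -c "
from h import *
watch(5)"
```

```text
9.7 [ 0.5647 -0.1894  0.1777] [-0.0032  0.015  -0.9999] [-0.5322  0.2612  1.5861  0.0117  1.3047 -0.3337] [ 0.7  0.8 -0.7]
9.75 [ 0.5669 -0.1839  0.1775] [-0.0019  0.0189 -0.9998] [-0.5243  0.2619  1.5856  0.016   1.3052 -0.3294] [-0.2  3.7 -0.6]
9.8 [ 0.5663 -0.1847  0.1774] [-0.003   0.0177 -0.9998] [-0.5251  0.2618  1.5861  0.0143  1.3053 -0.3347] [ 0.6  0.5 -0.8]
9.85 [ 0.5659 -0.1855  0.1774] [-0.0036  0.0166 -0.9999] [-0.5261  0.2616  1.5861  0.013   1.3053 -0.3365] [ 0.9  0.  -0.7]
9.9 [ 0.5657 -0.186   0.1776] [-0.0037  0.0162 -0.9999] [-0.5267  0.2614  1.5861  0.0126  1.3055 -0.337 ] [-0.1  0.3 -1.1]
```

Stand origin is about (0.5975, -0.041) with yaw 1.38; the top and wrist cameras agree. Lowering towards the apron.

>>> play_rows(
  series=[
    {"offset": [0.6, 0.2, 5.0], "yaw": 0},
  ],
)

```text
t: 10.02
tool_pos: [0.5718, -0.1824, 0.1314]
orientation: [0.772, 0.635, 0.005, -0.002]
wrist_force: [0.7, 1.0, -2.5]
opening: 0.342
```

```bash
python3 -c "
from h import *
watch(3);plan([.5732,-.1667,.03],-.191,2)"
```

```text
10.025 [ 0.5718 -0.1824  0.1314] [ 0.0054  0.0104 -0.9999] [-0.516   0.3131  1.6191  0.0125  1.2098 -0.3267] [ 0.7  1.  -2.5]
10.075 [ 0.5657 -0.1781  0.1205] [-0.0104  0.02   -0.9997] [-0.515   0.322   1.6314  0.0131  1.2071 -0.3263] [-5.7  2.4 -7.1]
10.125 [ 0.5644 -0.1776  0.1214] [-0.0144  0.0219 -0.9997] [-0.5152  0.3208  1.6309  0.0128  1.2132 -0.3269] [-2.1  1.4 -2.8]
tool [ 0.5644 -0.1776  0.1214] yang -0.1928 z [-0.0144  0.0219 -0.9997] t 10.125 F [-2.1  1.4 -2.8] open 0.345 q [-0.52  0.32  1.63  0.01  1.21 -0.33] n 2
{"offset":[0.62,0.33,4.57],"yaw":-0.001},
{"offset":[0.62,0.33,4.57],"yaw":-0.001},
```

>>> play_rows(
  series=[
    {"offset": [0.5, 0.4, 3.5], "yaw": 0},
    {"offset": [0.3, 0.3, 2.5], "yaw": 0},
  ],
)

```text
t: 10.38
tool_pos: [0.5735, -0.172, 0.0636]
orientation: [0.772, 0.635, 0.002, -0.011]
wrist_force: [0.3, -0.2, -0.5]
opening: 0.343
```

```bash
python3 -c "
from h import *
watch(4);plan([.5732,-.1667,.03],-.191,1)"
```

```text
10.375 [ 0.5735 -0.172   0.0636] [-0.0107  0.019  -0.9998] [-0.499   0.4097  1.6429  0.0129  1.1075 -0.3114] [ 0.3 -0.2 -0.5]
10.425 [ 0.5725 -0.1712  0.0611] [-0.0133  0.0206 -0.9997] [-0.4988  0.4128  1.6447  0.0131  1.1057 -0.3112] [-2.5  0.4 -2.6]
10.475 [ 0.5726 -0.1714  0.0626] [-0.0132  0.0204 -0.9997] [-0.4989  0.4108  1.6437  0.013   1.1085 -0.3114] [-0.2  0.5 -1.9]
10.525 [ 0.5737 -0.1721  0.0645] [-0.0105  0.019  -0.9998] [-0.499   0.4089  1.642   0.013   1.109  -0.3115] [ 0.6  0.1 -1. ]
tool [ 0.5737 -0.1721  0.0645] yang -0.1933 z [-0.0105  0.019  -0.9998] t 10.525 F [ 0.6  0.1 -1. ] open 0.344 q [-0.5   0.41  1.64  0.01  1.11 -0.31] n 1
{"offset":[0.52,-0.15,3.45],"yaw":-0.002},
```

>>> play_rows(
  series=[
    {"offset": [0.3, 0, 2.0], "yaw": 0},
    {"offset": [0.2, 0, 1.2], "yaw": 0},
  ],
)

```text
t: 10.78
tool_pos: [0.5766, -0.1684, 0.035]
orientation: [0.772, 0.635, 0.003, -0.008]
wrist_force: [-0.3, -0.5, -0.6]
opening: 0.341
```

```bash
python3 -c "
from h import *
watch(4);plan([.5732,-.1667,.018],-.191,1);snap('wrist','w6');snap('side','s6')
i=cv2.imread('pics/s6.png');cv2.imwrite('pics/s6z.png',cv2.resize(i[140:310,200:370],None,fx=3.5,fy=3.5,interpolation=cv2.INTER_CUBIC))"
```

```text
10.775 [ 0.5766 -0.1684  0.035 ] [-0.0048  0.0156 -0.9999] [-0.491   0.4521  1.6512  0.0133  1.05   -0.3037] [-0.3 -0.5 -0.6]
10.825 [ 0.5762 -0.1679  0.0338] [-0.0059  0.0163 -0.9998] [-0.4907  0.4535  1.6519  0.0134  1.0491 -0.3035] [-1.5  0.9 -1. ]
10.875 [ 0.5762 -0.168   0.0345] [-0.0061  0.0164 -0.9998] [-0.4908  0.4527  1.6515  0.0133  1.0505 -0.3037] [-1.  -0.2 -1.5]
10.925 [ 0.5766 -0.1683  0.0352] [-0.0053  0.0159 -0.9999] [-0.4909  0.452   1.6508  0.0133  1.051  -0.3038] [ 0.8  0.2 -1.3]
tool [ 0.5766 -0.1683  0.0352] yang -0.1937 z [-0.0053  0.0159 -0.9999] t 10.925 F [ 0.8  0.2 -1.3] open 0.345 q [-0.49  0.45  1.65  0.01  1.05 -0.3 ] n 1
{"offset":[0.09,-0.37,1.72],"yaw":-0.003},
```

View pics/w6.png

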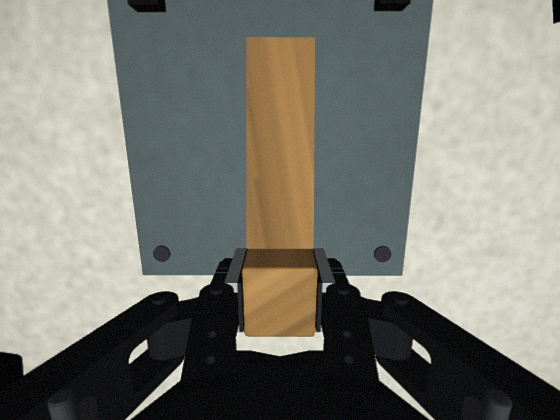

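View pics/s6z.png

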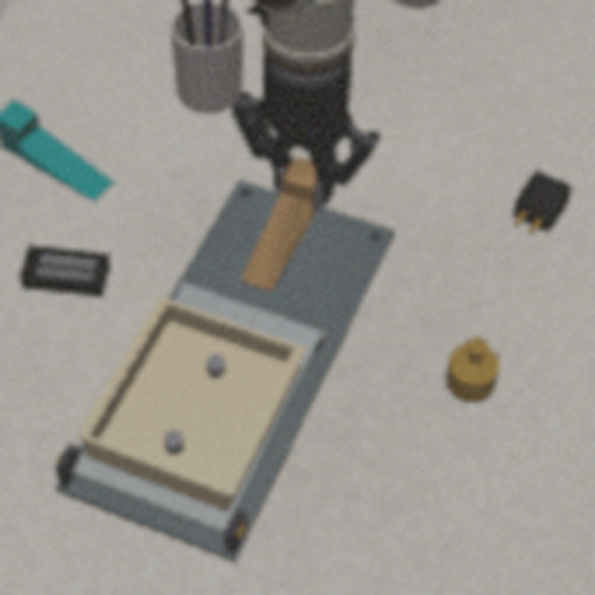

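```bash
python3 - <<'E'
from h import *
c=toplane('w6',[[142,275],[402,275]],.008);print(c.round(4),np.linalg.norm(c[0]-c[1]))
m=c.mean(0)
e=c[1]-c[0];a=np.arctan2(e[1],e[0])+np.pi/2;print('yaw',a,m)
print('S',m[:2]+.15*np.array([np.cos(a),np.sin(a)]))
t=toplane('w6',[[281,38]],.025+.001+.002);print('tip',t)
r=toplane('w6',[[147,11],[393,11]],.008+.0);print(r)
E
```

```text
[[ 0.4903 -0.1718  0.008 ]
 [ 0.6461 -0.2019  0.008 ]] 0.15867176785854026
yaw 1.3797231463624016 [ 0.56822472 -0.18681981  0.008     ]
S [ 0.59671162 -0.03954966]
tip [[ 0.59795407 -0.06517343  0.028     ]]
[[ 0.53667602 -0.03563645  0.008     ]
 [ 0.65480898 -0.05922768  0.008     ]]
```

>>> play_rows(
  series=[
    {"offset": [0.2, -0.4, 0.9], "yaw": 0},
  ],
)

```text
t: 11.15
tool_pos: [0.5749, -0.1665, 0.0284]
orientation: [0.772, 0.635, 0.004, -0.005]
wrist_force: [-0.2, -0.1, -1.1]
opening: 0.346
```

```bash
python3 -c "
from h import *
watch(4);plan([.5722,-.1655,.018],-.191,1)"
```

```text
11.15 [ 0.5749 -0.1665  0.0284] [-8.000e-04  1.350e-02 -9.999e-01] [-0.4896  0.4547  1.6632  0.0134  1.0307 -0.3026] [-0.2 -0.1 -1.1]
11.2 [ 0.5729 -0.1653  0.0262] [-0.0046  0.0156 -0.9999] [-0.4893  0.4561  1.6665  0.0135  1.0304 -0.3025] [-1.   1.4 -2.3]
11.25 [ 0.5726 -0.1651  0.0261] [-0.0058  0.0161 -0.9999] [-0.4894  0.4562  1.6666  0.0134  1.0315 -0.3026] [-0.4 -0.2 -1.3]
11.3 [ 0.5729 -0.1653  0.0265] [-0.0052  0.0158 -0.9999] [-0.4894  0.4561  1.6659  0.0134  1.0317 -0.3027] [-0.2  0.1 -1.3]
tool [ 0.5729 -0.1653  0.0265] yang -0.1936 z [-0.0052  0.0158 -0.9999] t 11.3 F [-0.2  0.1 -1.3] open 0.341 q [-0.49  0.46  1.67  0.01  1.03 -0.3 ] n 1
{"offset":[-0.03,-0.07,0.85],"yaw":-0.003},
```

>>> play_rows(
  series=[
    {"offset": [0, 0, 0.6], "yaw": 0},
  ],
)

```text
t: 11.42
tool_pos: [0.5735, -0.1655, 0.0209]
orientation: [0.772, 0.635, 0.003, -0.007]
wrist_force: [-0.2, 0.4, -0.3]
opening: 0.342
```

```bash
python3 -c "
from h import *
watch(3)"
```

```text
11.425 [ 0.5735 -0.1655  0.0209] [-0.0038  0.0151 -0.9999] [-0.4893  0.4651  1.6665  0.0135  1.0205 -0.3027] [-0.2  0.4 -0.3]
11.475 [ 0.5724 -0.165   0.0195] [-0.006   0.0163 -0.9998] [-0.4893  0.4666  1.6678  0.0135  1.0202 -0.3027] [-1.4  0.1 -2.2]
11.525 [ 0.5723 -0.1649  0.0196] [-0.0066  0.0166 -0.9998] [-0.4893  0.4665  1.6678  0.0135  1.0209 -0.3027] [-0.2  0.4 -2.6]
```

>>> play_rows(
  series=[
    {"offset": [0, 0, 0.3], "yaw": 0},
  ],
)

```text
t: 11.65
tool_pos: [0.5728, -0.1651, 0.0179]
orientation: [0.772, 0.635, 0.003, -0.008]
wrist_force: [-8.3, 3.1, 23.2]
opening: 0.343
```

```bash
python3 -c "
from h import *
watch(3)"
```

```text
11.65 [ 0.5728 -0.1651  0.0179] [-0.0061  0.0163 -0.9998] [-0.4891  0.47    1.6668  0.0136  1.0179 -0.3026] [-8.3  3.1 23.2]
11.7 [ 0.5728 -0.1651  0.018 ] [-0.0063  0.0162 -0.9998] [-0.4891  0.47    1.6667  0.0133  1.0182 -0.3026] [-2.9  1.6  6.6]
11.75 [ 0.5728 -0.1651  0.018 ] [-0.0061  0.0162 -0.9999] [-0.4892  0.4699  1.6668  0.0134  1.018  -0.3027] [-2.6  1.   8.6]
```

Contact came at z = 0.018, as predicted. I'll look at how the wedge lies before sliding it.

```bash
python3 - <<'E'
from h import *
snap('wrist','w7');watch(1)
img,W=cloud('w7')
for v in range(45,245,25):print(v,np.nanmedian(W[v-2:v+3,276:286].reshape(-1,3),axis=0).round(4), 'L/R z',np.nanmedian(W[v-3:v+4,252:258,2]).round(4),np.nanmedian(W[v-3:v+4,305:311,2]).round(4))
E
```

```text
11.8 [ 0.5728 -0.1651  0.018 ] [-0.0061  0.0161 -0.9999] [-0.4891  0.4698  1.6669  0.0134  1.0179 -0.3027] [-3.7  1.8  8. ]
45 [ 0.5933 -0.0652  0.0128] L/R z 0.013 0.0128
70 [ 0.5912 -0.0755  0.0152] L/R z 0.0154 0.0151
95 [ 0.5892 -0.0858  0.0176] L/R z 0.0179 0.0176
120 [ 0.5872 -0.0962  0.0202] L/R z 0.02 0.02
145 [ 0.5851 -0.1067  0.0225] L/R z 0.0226 0.0227
170 [ 0.5831 -0.1172  0.0253] L/R z 0.0255 0.0251
195 [ 0.581  -0.1279  0.0277] L/R z 0.0278 0.0277
220 [ 0.579  -0.1384  0.0303] L/R z 0.0303 0.0301
```

View pics/w7.png

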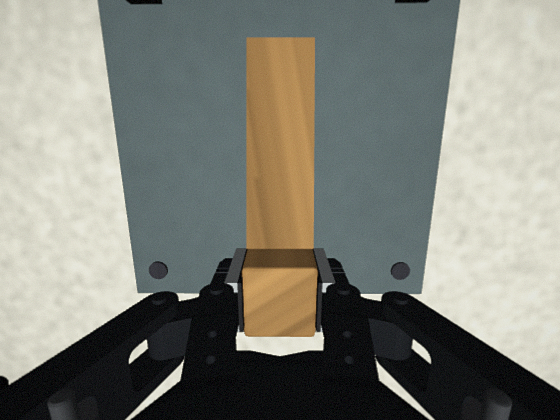

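The wedge lies level across its width (left and right match) but its tip is about 1.5 mm high, from the tool's 0.9° pitch. I'll lift a little and take out that pitch before pushing it in.

>>> play_rows(
  series=[
    {"offset": [0, 0, -2.0], "yaw": 0},
  ],
)

```text
t: 11.92
tool_pos: [0.5716, -0.1648, 0.0371]
orientation: [0.772, 0.635, 0.002, -0.01]
wrist_force: [0.3, 0.9, -0.4]
opening: 0.343
```

```bash
python3 -c "
from h import *
watch(3)"
```

```text
11.925 [ 0.5716 -0.1648  0.0371] [-0.0092  0.0178 -0.9998] [-0.4895  0.4393  1.664   0.0131  1.0548 -0.3025] [ 0.3  0.9 -0.4]
11.975 [ 0.5746 -0.1663  0.0415] [-0.0026  0.0144 -0.9999] [-0.4894  0.4348  1.6598  0.0132  1.0561 -0.3025] [ 2.9 -0.7  0.7]
12.025 [ 0.5753 -0.1667  0.0413] [-7.000e-04  1.330e-02 -9.999e-01] [-0.4895  0.4354  1.6596  0.0131  1.0535 -0.3025] [ 0.9 -0.5  0.4]
```

>>> play_rows(
  series=[
    {"offset": [-5.0, -2.2, 0], "yaw": 0},
  ],
)

```text
t: 12.15
tool_pos: [0.5457, -0.2104, 0.0417]
orientation: [0.771, 0.637, 0.005, -0.004]
wrist_force: [-0.1, -0.3, -1.9]
opening: 0.344
```

```bash
python3 -c "
from h import *
watch(2)"
```

```text
12.15 [ 0.5457 -0.2104  0.0417] [ 0.002   0.0124 -0.9999] [-0.5805  0.4027  1.7034  0.0133  1.0407 -0.3985] [-0.1 -0.3 -1.9]
12.2 [ 0.5417 -0.217   0.0416] [-9.0e-04  8.8e-03 -1.0e+00] [-0.5916  0.4011  1.7058  0.0079  1.0404 -0.4021] [-0.8 -6.  -2.5]
```

>>> play_rows(
  series=[
    {"offset": [5.0, 2.2, 0], "yaw": 0},
  ],
)

```text
t: 12.32
tool_pos: [0.5722, -0.1758, 0.0424]
orientation: [0.774, 0.633, 0.002, -0.003]
wrist_force: [1.5, 0.5, -0.3]
opening: 0.343
```

```bash
python3 -c "
from h import *
watch(4)"
```

```text
12.325 [ 0.5722 -0.1758  0.0424] [-2.0e-04  7.4e-03 -1.0e+00] [-0.5031  0.4315  1.6621  0.0073  1.0518 -0.3058] [ 1.5  0.5 -0.3]
12.375 [ 0.5759 -0.1688  0.0429] [ 0.0029  0.0106 -0.9999] [-0.4918  0.4329  1.6592  0.0124  1.052  -0.3024] [0.7 5.4 0.8]
12.425 [ 0.5748 -0.17    0.0425] [ 0.0013  0.0094 -1.    ] [-0.4935  0.4326  1.6604  0.0102  1.0519 -0.3067] [-1.   0.  -0.1]
12.475 [ 0.5739 -0.1711  0.0422] [-0.      0.0086 -1.    ] [-0.4953  0.4325  1.6613  0.0087  1.0519 -0.3082] [-0.9 -1.1 -1.2]
```

>>> play_rows(
  series=[
    {"offset": [-5.0, -2.2, 0], "yaw": 0},
  ],
)

```text
t: 12.6
tool_pos: [0.5438, -0.2147, 0.042]
orientation: [0.77, 0.638, 0.003, -0.003]
wrist_force: [0.9, -1.9, -1.7]
opening: 0.343
```

```bash
python3 -c "
from h import *
watch(2)"
```

```text
12.6 [ 0.5438 -0.2147  0.042 ] [ 0.0011  0.0081 -1.    ] [-0.5865  0.4012  1.7045  0.0086  1.0394 -0.4047] [ 0.9 -1.9 -1.7]
12.65 [ 0.5396 -0.2211  0.0417] [-0.0022  0.0051 -1.    ] [-0.5976  0.3997  1.7072  0.0034  1.0393 -0.4083] [-0.2 -5.1 -1.9]
```

>>> play_rows(
  series=[
    {"offset": [5.0, 2.2, 0], "yaw": 0},
  ],
)

```text
t: 12.78
tool_pos: [0.5694, -0.1802, 0.0421]
orientation: [0.774, 0.634, 0.0, -0.002]
wrist_force: [1.9, 0.2, -0.6]
opening: 0.34
```

```bash
python3 -c "
from h import *
watch(5);plan([.5722,-.1655,.018],-.191,1)"
```

```text
12.775 [ 0.5694 -0.1802  0.0421] [-0.0024  0.0037 -1.    ] [-0.5097  0.4297  1.6654  0.0024  1.0504 -0.3123] [ 1.9  0.2 -0.6]
12.825 [ 0.5729 -0.1731  0.0423] [ 2.0e-04  7.1e-03 -1.0e+00] [-0.4984  0.4312  1.6629  0.0074  1.0507 -0.3089] [0.6 5.1 0.9]
12.875 [ 0.5719 -0.1743  0.0421] [-0.0011  0.0058 -1.    ] [-0.5002  0.4307  1.664   0.0053  1.0507 -0.3132] [-0.  -0.6 -1.7]
12.925 [ 0.5711 -0.1755  0.0419] [-0.0022  0.0049 -1.    ] [-0.5019  0.4305  1.6647  0.0037  1.0507 -0.3145] [-0.4  1.  -1. ]
12.975 [ 0.5706 -0.1762  0.0418] [-0.0026  0.0047 -1.    ] [-0.5031  0.4303  1.6652  0.0033  1.0506 -0.3148] [ 0.1  0.4 -1.2]
tool [ 0.5706 -0.1762  0.0418] yang -0.1899 z [-0.0026  0.0047 -1.    ] t 12.975 F [ 0.1  0.4 -1.2] open 0.339 q [-0.5   0.43  1.67  0.    1.05 -0.31] n 1
{"offset":[1.08,-0.04,2.38],"yaw":0.001},
```

>>> play_rows(
  series=[
    {"offset": [1.0, 0, 1.5], "yaw": 0},
  ],
)

```text
t: 13.1
tool_pos: [0.5733, -0.1678, 0.0276]
orientation: [0.771, 0.636, 0.001, -0.001]
wrist_force: [-0.1, 0.5, -0.7]
opening: 0.348
```

```bash
python3 -c "
from h import *
watch(4);plan([.5722,-.1655,.018],-.191,1)"
```

```text
13.1 [ 0.5733 -0.1678  0.0276] [ 1.0e-04  2.8e-03 -1.0e+00] [-0.4881  0.4505  1.6708  0.0029  1.0215 -0.2981] [-0.1  0.5 -0.7]
13.15 [ 0.571  -0.1649  0.0242] [-0.0052  0.0066 -1.    ] [-0.486   0.4537  1.6746  0.004   1.0209 -0.2975] [-2.1  1.8 -2.9]
13.2 [ 0.5703 -0.1649  0.0242] [-0.007   0.0072 -0.9999] [-0.4864  0.4535  1.6749  0.0036  1.0227 -0.2984] [-1.3  0.6 -1.1]
13.25 [ 0.5708 -0.1654  0.025 ] [-0.0061  0.0064 -1.    ] [-0.4867  0.4529  1.6739  0.0033  1.0232 -0.2987] [-1.2  0.2 -0.6]
tool [ 0.5708 -0.1654  0.025 ] yang -0.1897 z [-0.0061  0.0064 -1.    ] t 13.25 F [-1.2  0.2 -0.6] open 0.345 q [-0.49  0.45  1.67  0.    1.02 -0.3 ] n 1
{"offset":[0.02,0.14,0.70],"yaw":0.001},
```

>>> play_rows(
  series=[
    {"offset": [0, 0.1, 0.55], "yaw": 0},
  ],
)

```text
t: 13.38
tool_pos: [0.572, -0.1661, 0.0196]
orientation: [0.771, 0.637, -0.0, -0.004]
wrist_force: [-0.5, 0.6, -0.4]
opening: 0.34
```

```bash
python3 -c "
from h import *
watch(3)"
```

```text
13.375 [ 0.572  -0.1661  0.0196] [-0.0052  0.0058 -1.    ] [-0.4866  0.4637  1.6715  0.0031  1.0137 -0.2983] [-0.5  0.6 -0.4]
13.425 [ 0.5711 -0.1656  0.0183] [-0.0073  0.007  -0.9999] [-0.4867  0.4652  1.6726  0.0032  1.0135 -0.2982] [-0.3  0.3 -2. ]
13.475 [ 0.571  -0.1655  0.0185] [-0.0076  0.0072 -0.9999] [-0.4866  0.4649  1.6726  0.0032  1.0142 -0.2983] [ 0.   0.1 -1.2]
```

>>> play_rows(
  series=[
    {"offset": [0, 0, 0.2], "yaw": 0},
  ],
)

```text
t: 13.6
tool_pos: [0.5714, -0.1658, 0.0178]
orientation: [0.771, 0.637, -0.001, -0.005]
wrist_force: [-6.2, 5.2, 19.9]
opening: 0.343
```

```bash
python3 -c "
from h import *
watch(3)"
```

```text
13.6 [ 0.5714 -0.1658  0.0178] [-0.0073  0.0071 -0.9999] [-0.4868  0.4668  1.6715  0.0034  1.0131 -0.2983] [-6.2  5.2 19.9]
13.65 [ 0.5715 -0.1658  0.0179] [-0.0072  0.007  -1.    ] [-0.4867  0.4667  1.6714  0.0033  1.013  -0.2983] [-2.5  2.   5.7]
13.7 [ 0.5715 -0.1658  0.0179] [-0.007   0.0068 -1.    ] [-0.4867  0.4666  1.6716  0.0033  1.0128 -0.2983] [-3.3  2.1  7.1]
```

The wedge is seated flat with about 8 N down. Sliding it forward towards the bar; this stretch is free travel.

>>> play_rows(
  series=[
    {"offset": [1.2, 0, 0.05], "yaw": 0},
  ],
)

```text
t: 13.82
tool_pos: [0.5742, -0.1546, 0.018]
orientation: [0.771, 0.636, -0.0, -0.004]
wrist_force: [0.6, 0.3, -1.3]
opening: 0.339
```

```bash
python3 -c "
from h import *
watch(3)"
```

```text
13.825 [ 0.5742 -0.1546  0.018 ] [-0.0059  0.0062 -1.    ] [-0.4675  0.4647  1.6741  0.0034  1.0109 -0.2779] [ 0.6  0.3 -1.3]
13.875 [ 0.5745 -0.1528  0.0179] [-0.006   0.0071 -1.    ] [-0.4649  0.4645  1.6746  0.0043  1.011  -0.277 ] [-1.   0.3  3.7]
13.925 [ 0.5744 -0.153   0.0179] [-0.0061  0.0069 -1.    ] [-0.4653  0.4645  1.6745  0.0041  1.0111 -0.2782] [-0.   0.8  3. ]
```

>>> play_rows(
  series=[
    {"offset": [1.2, 0, 0.05], "yaw": 0},
  ],
)

```text
t: 14.05
tool_pos: [0.5772, -0.1416, 0.0179]
orientation: [0.771, 0.637, -0.0, -0.004]
wrist_force: [0.2, -1.2, 1.3]
opening: 0.344
```

```bash
python3 -c "
from h import *
watch(3)"
```

```text
14.05 [ 0.5772 -0.1416  0.0179] [-0.005   0.0058 -1.    ] [-0.4454  0.4634  1.6763  0.0037  1.009  -0.2575] [ 0.2 -1.2  1.3]
14.1 [ 0.5774 -0.1398  0.0179] [-0.0049  0.0067 -1.    ] [-0.4428  0.4631  1.6767  0.0047  1.0092 -0.2568] [1.2 0.3 2. ]
14.15 [ 0.5774 -0.14    0.0179] [-0.005   0.0072 -1.    ] [-0.4434  0.4631  1.6766  0.0051  1.0095 -0.258 ] [-0.   1.8  3.8]
```

>>> play_rows(
  series=[
    {"offset": [1.2, 0, 0.08], "yaw": 0},
  ],
)

```text
t: 14.28
tool_pos: [0.5803, -0.1289, 0.0179]
orientation: [0.771, 0.637, 0.0, -0.003]
wrist_force: [0.5, -3.0, 5.4]
opening: 0.34
```

```bash
python3 -c "
from h import *
watch(3)
snap('wrist','w8');snap('side','s8')
i=cv2.imread('pics/s8.png');cv2.imwrite('pics/s8z.png',cv2.resize(i[140:310,200:370],None,fx=3.5,fy=3.5,interpolation=cv2.INTER_CUBIC))"
```

```text
14.275 [ 0.5803 -0.1289  0.0179] [-0.0035  0.0055 -1.    ] [-0.4234  0.4627  1.6772  0.0042  1.0072 -0.2371] [ 0.5 -3.   5.4]
14.325 [ 0.5806 -0.1271  0.0178] [-0.0034  0.0064 -1.    ] [-0.421   0.4625  1.6775  0.0053  1.0073 -0.2362] [ 0.5 -1.2  4.7]
14.375 [ 0.5806 -0.1271  0.0179] [-0.0033  0.0071 -1.    ] [-0.4213  0.4625  1.6775  0.006   1.0075 -0.2372] [0.2 1.7 5.4]
```

View pics/w8.png

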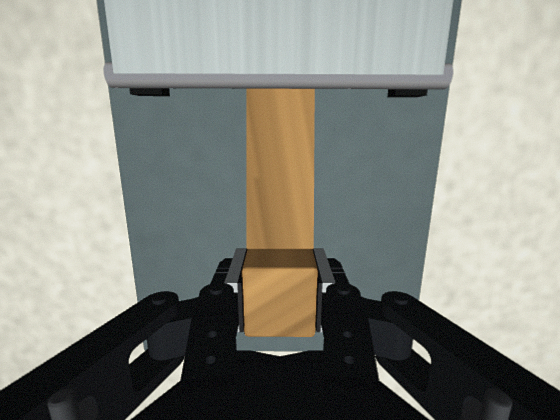

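View pics/s8z.png

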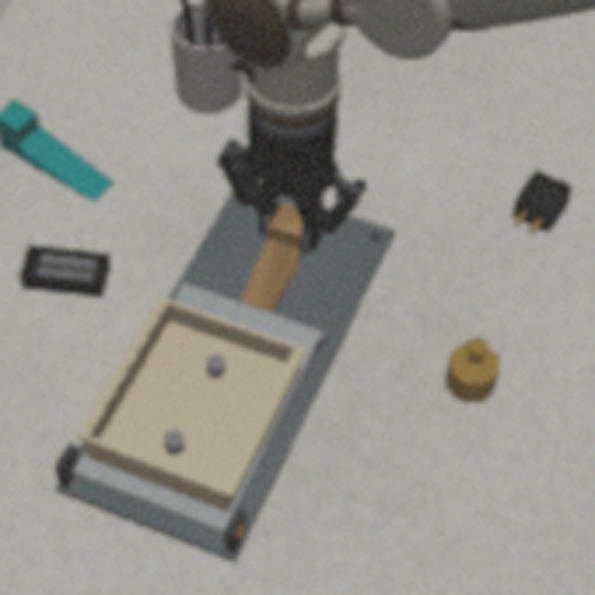

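The bar spans (105,75) to (452,75) with rests at (149,91) and (407,91). The wedge, centred at column 280, is within about 1 mm of the bar's middle, and its tip has just passed under.

```bash
cat >> h.py <<'E'
def board(fn):
    img,W=cloud(fn);g=cv2.cvtColor(img,cv2.COLOR_BGR2GRAY)
    S=np.array([.5967,-.0395]);ex=np.array([np.cos(1.38),np.sin(1.38)]);ey=np.array([-ex[1],ex[0]])
    q=(W[...,:2]-S);a=q@ex;b=q@ey;z=W[...,2]
    for nm,m in(('board x15-30',(a>.012)&(a<.03)&(abs(b)<.06)&(z>.015)),('bar x-3..3',(abs(a)<.003)&(abs(b)<.055)&(z>.018)),('plate',(a<-.02)&(a>-.1)&(abs(b)>.03)&(abs(b)<.07)&(z<.012))):
        print(nm,m.sum(),'z med %.4f  max %.4f'%(np.median(z[m]),np.percentile(z[m],98)) if m.sum() else '')
def prog():
    s=bot.get_state();S=np.array([.5967,-.0395]);ex=np.array([np.cos(1.38),np.sin(1.38)])
    d=s['tool_pos'][:2]-S;print('tip along %.4f lat %.4f'%(d@ex+.106,d@np.array([ex[1],-ex[0]])))
E
python3 -c "
from h import *
board('w8');snap('top','t8');board('t8');board('s8');prog()"
```

```text
board x15-30 11908 z med 0.0274  max 0.0288
bar x-3..3 4513 z med 0.0273  max 0.0287
plate 23247 z med 0.0073  max 0.0086
board x15-30 245 z med 0.0281  max 0.0317
bar x-3..3 46 z med 0.0283  max 0.0328
plate 215 z med 0.0082  max 0.0116
board x15-30 63 z med 0.0290  max 0.0333
bar x-3..3 59 z med 0.0288  max 0.0319
plate 462 z med 0.0088  max 0.0118
tip along 0.0169 lat 0.0008
```

>>> play_rows(
  series=[
    {"offset": [0.8, -0.05, 0.1], "yaw": 0},
  ],
)

```text
t: 14.65
tool_pos: [0.5825, -0.1198, 0.0178]
orientation: [0.77, 0.638, 0.001, -0.003]
wrist_force: [-1.1, -3.2, 7.7]
opening: 0.342
```

```bash
python3 -c "
from h import *
watch(3);prog()"
```

```text
14.65 [ 0.5825 -0.1198  0.0178] [-0.0015  0.0059 -1.    ] [-0.4083  0.4619  1.6784  0.0057  1.005  -0.2235] [-1.1 -3.2  7.7]
14.7 [ 0.5826 -0.1186  0.0178] [-0.0015  0.0065 -1.    ] [-0.4067  0.4617  1.6787  0.0064  1.0051 -0.2229] [-0.3 -1.2  5.7]
14.75 [ 0.5826 -0.1186  0.0178] [-0.0014  0.007  -1.    ] [-0.407   0.4617  1.6786  0.007   1.0053 -0.2235] [-0.1  0.4  5.6]
tip along 0.0256 lat 0.0012
```

>>> play_rows(
  series=[
    {"offset": [0.7, -0.1, 0.1], "yaw": 0},
  ],
)

```text
t: 14.88
tool_pos: [0.5837, -0.1134, 0.0178]
orientation: [0.77, 0.638, 0.001, -0.001]
wrist_force: [-1.5, -10.3, 5.5]
opening: 0.342
```

```bash
python3 -c "
from h import *
watch(3);prog();snap('wrist','w9');board('w9')"
```

```text
14.875 [ 0.5837 -0.1134  0.0178] [-0.      0.0025 -1.    ] [-0.3961  0.4603  1.6806  0.0027  1.0016 -0.2112] [ -1.5 -10.3   5.5]
14.925 [ 0.5838 -0.1124  0.0178] [ 2.0e-04  3.2e-03 -1.0e+00] [-0.3949  0.4601  1.6809  0.0035  1.0017 -0.2108] [-0.5 -5.9  4.4]
14.975 [ 0.5838 -0.1124  0.0178] [ 2.0e-04  3.8e-03 -1.0e+00] [-0.3952  0.4602  1.6808  0.0043  1.0018 -0.2113] [ 0.2 -5.2  5.1]
tip along 0.0320 lat 0.0011
board x15-30 15494 z med 0.0283  max 0.0297
bar x-3..3 4152 z med 0.0283  max 0.0297
plate 20203 z med 0.0073  max 0.0086
```

The bar is in contact and about 1 mm up, which matches the tip at +32 mm. Continuing in small steps.

>>> play_rows(
  series=[
    {"offset": [0.7, -0.1, 0.1], "yaw": 0},
  ],
)

```text
t: 15.15
tool_pos: [0.5848, -0.1076, 0.0178]
orientation: [0.77, 0.638, 0.0, 0.001]
wrist_force: [-0.6, -10.8, 5.1]
opening: 0.344
```

```bash
python3 -c "
from h import *
watch(3);prog();snap('wrist','w10');board('w10')"
```

```text
15.15 [ 0.5848 -0.1076  0.0178] [ 1.4e-03 -6.0e-04 -1.0e+00] [-0.3851  0.459   1.6825 -0.      0.9986 -0.1991] [ -0.6 -10.8   5.1]
15.2 [ 0.5849 -0.1067  0.0179] [ 0.0018 -0.     -1.    ] [-3.8380e-01  4.5880e-01  1.6827e+00  8.0000e-04  9.9840e-01 -1.9860e-01] [-0.4 -8.3  5. ]
15.25 [ 0.585  -0.1067  0.0179] [ 1.8e-03  5.0e-04 -1.0e+00] [-3.8410e-01  4.5890e-01  1.6826e+00  1.4000e-03  9.9860e-01 -1.9920e-01] [-0.9 -6.5  6.1]
tip along 0.0378 lat 0.0012
board x15-30 15251 z med 0.0297  max 0.0310
bar x-3..3 4063 z med 0.0298  max 0.0312
plate 18328 z med 0.0073  max 0.0085
```

>>> play_rows(
  series=[
    {"offset": [0.5, -0.05, 0.1], "yaw": 0},
  ],
)

```text
t: 15.42
tool_pos: [0.586, -0.1039, 0.0179]
orientation: [0.77, 0.639, -0.0, 0.002]
wrist_force: [-2.6, -9.8, 6.5]
opening: 0.34
```

```bash
python3 -c "
from h import *
watch(3);prog();snap('wrist','w11');board('w11')"
```

```text
15.425 [ 0.586  -0.1039  0.0179] [ 0.0028 -0.0036 -1.    ] [-0.3772  0.4588  1.6826 -0.0027  0.9963 -0.1903] [-2.6 -9.8  6.5]
15.475 [ 0.5861 -0.1033  0.0179] [ 0.0031 -0.0032 -1.    ] [-0.3763  0.4588  1.6827 -0.0022  0.9961 -0.1899] [-1.7 -9.   5.5]
15.525 [ 0.5861 -0.1033  0.0179] [ 0.0031 -0.0028 -1.    ] [-0.3765  0.4588  1.6826 -0.0017  0.9962 -0.1903] [-1.6 -8.5  7.1]
tip along 0.0414 lat 0.0017
board x15-30 15205 z med 0.0305  max 0.0319
bar x-3..3 4024 z med 0.0308  max 0.0321
plate 17188 z med 0.0073  max 0.0085
```

>>> play_rows(
  series=[
    {"offset": [0.6, -0.15, 0.1], "yaw": 0},
  ],
)

```text
t: 15.7
tool_pos: [0.5867, -0.0994, 0.018]
orientation: [0.77, 0.638, -0.0, 0.004]
wrist_force: [-1.2, -10.2, 5.5]
opening: 0.342
```

```bash
python3 -c "
from h import *
watch(3);prog();snap('wrist','w12');board('w12')"
```

```text
15.7 [ 0.5867 -0.0994  0.018 ] [ 0.0051 -0.0068 -1.    ] [-0.3684  0.4567  1.6853 -0.0054  0.9924 -0.1797] [ -1.2 -10.2   5.5]
15.75 [ 0.5868 -0.0986  0.018 ] [ 0.0052 -0.0064 -1.    ] [-0.3673  0.4566  1.6856 -0.0049  0.9923 -0.1793] [-0.6 -9.3  5.2]
15.8 [ 0.5867 -0.0986  0.018 ] [ 0.0052 -0.006  -1.    ] [-0.3675  0.4566  1.6856 -0.0044  0.9924 -0.1797] [-0.1 -8.3  5.8]
tip along 0.0460 lat 0.0014
board x15-30 14985 z med 0.0316  max 0.0330
bar x-3..3 3975 z med 0.0320  max 0.0333
plate 15742 z med 0.0073  max 0.0085
```

>>> play_rows(
  series=[
    {"offset": [0.25, -0.05, 0.1], "yaw": 0},
  ],
)

```text
t: 15.98
tool_pos: [0.5872, -0.098, 0.018]
orientation: [0.769, 0.639, -0.001, 0.005]
wrist_force: [-3.8, -10.1, 8.0]
opening: 0.342
```

```bash
python3 -c "
from h import *
watch(5);prog();snap('wrist','w13');board('w13');snap('side','s13');board('s13');snap('top','t13');board('t13')
i=cv2.imread('pics/s13.png');cv2.imwrite('pics/s13z.png',cv2.resize(i[140:310,200:370],None,fx=3.5,fy=3.5,interpolation=cv2.INTER_CUBIC))
watch(1)"
```

```text
15.975 [ 0.5872 -0.098   0.018 ] [ 0.0059 -0.0093 -0.9999] [-0.3647  0.4565  1.6855 -0.0079  0.9907 -0.1751] [ -3.8 -10.1   8. ]
16.025 [ 0.5873 -0.0978  0.018 ] [ 0.0062 -0.0093 -0.9999] [-0.3643  0.4566  1.6856 -0.0078  0.9903 -0.1749] [-1.7 -9.5  6.6]
16.075 [ 0.5873 -0.0978  0.018 ] [ 0.0063 -0.0092 -0.9999] [-0.3645  0.4566  1.6856 -0.0076  0.9903 -0.1751] [-2.8 -9.4  6.7]
16.125 [ 0.5873 -0.0978  0.018 ] [ 0.0063 -0.0091 -0.9999] [-0.3645  0.4566  1.6856 -0.0075  0.9904 -0.1751] [-1.5 -8.7  6.1]
16.175 [ 0.5874 -0.0978  0.018 ] [ 0.0063 -0.0091 -0.9999] [-0.3645  0.4566  1.6856 -0.0074  0.9903 -0.1752] [-2.3 -8.9  6. ]
tip along 0.0470 lat 0.0019
board x15-30 14992 z med 0.0318  max 0.0332
bar x-3..3 3956 z med 0.0323  max 0.0336
plate 15445 z med 0.0073  max 0.0085
board x15-30 100 z med 0.0342  max 0.3663
bar x-3..3 236 z med 0.3425  max 0.3693
plate 415 z med 0.0088  max 0.0117
board x15-30 37 z med 0.0328  max 0.0370
bar x-3..3 139 z med 0.3573  max 0.3742
plate 231 z med 0.0083  max 0.0117
16.325 [ 0.5873 -0.0978  0.018 ] [ 0.0062 -0.0089 -0.9999] [-0.3645  0.4566  1.6856 -0.0074  0.9904 -0.1752] [-2.1 -9.2  5.6]
```

View pics/w13.png

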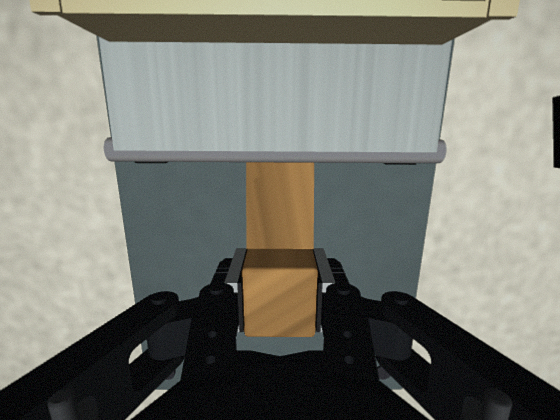

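View pics/s13z.png

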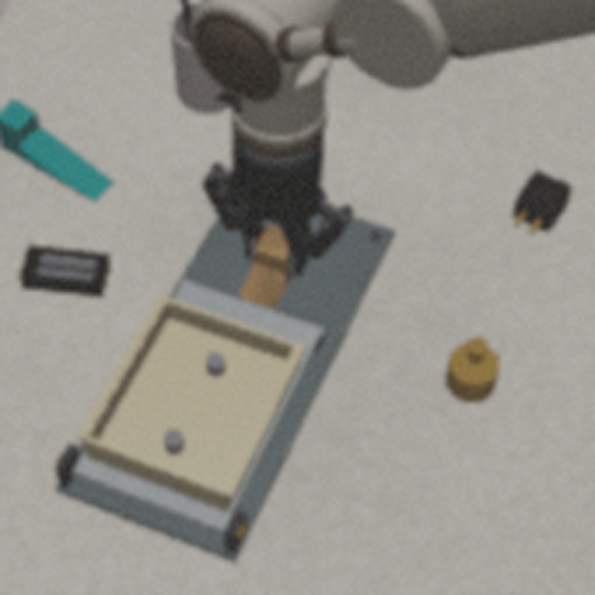

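The bar spans (105,150) to (445,150), clear of both rests, with the wedge under its middle, about 2 mm off-centre. The pose and push are steady and the gap is about 5 mm in all three cameras. Handing in.

```bash
python3 -c "
from h import *
print(bot.hand_in());watch(1)"
```

```text
the job is handed in; nothing more can be done
None
the job is handed in; nothing more can be done
```

I gripped the wooden wedge, laid it flat on the stand's apron and slid its thin end under the middle of the bar. The bar has lifted off both rubber rests, and I handed in at about 16.3 s with the wedge still held and pushed in. Handing in gave no verdict.

**Last checks**
- **Gap:** the wrist camera's depth shows the bar about 5 mm up. The side and top cameras agree to within about 1 mm, and the wedge's travel (tip 47 mm past the bar) gives 4.75 mm. The gap grew in small steps and never read above about 5 mm.
- **Hold:** the pose stayed still, with about 9 N push, about 6 N downward force and the grip unchanged. The highest wrist force I read was about 25 N, in the first touchdown on the plate.
- **Other things:** the look-alikes, weight, cup, adapter, battery holder and meter were not touched, judging by the planned path and the pictures.

**Not perfect**
- **Off-centre:** the wedge sits about 2 mm to one side of the bar's middle.
- **Tilt:** the tool tilts during moves, so I laid the wedge down a second time because its tip was 1.5 mm high. At the end the tool had drifted about 1° in pitch and roll from the grasp pose. I did not re-measure how flat the wedge lies after the final push.

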